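# Load the sample tray, slide it into the analyser bay and scan the bay label

### The job

Stand every amber sample jar upright in the aluminium tray, gripping the thin glass gently, then slide the loaded tray by its orange tab (do not lift or tip it) over the step and fully home against the end stop of the analyser bay. Then take the yellow code reader, hold it steady for about two seconds a few centimetres off the square code label on the bay's sloping console, pointing squarely at its middle, and stand the reader back upright on its round black pad. Leave the bottle, paper roll and beaker alone.

Things in the scene. Friction and masses are not known exactly. Their poses are not given: they have to be found in the camera images.
- jar1: Squat closed sample jar of thin amber glass with a blue cap, a plain cylinder 46 mm in diameter and 42 mm tall, 110 g (may vary a third). Origin: centre of its underside; z up. The glass breaks if the fingers' forces on it add up to more than 90 N (a grip of 45 N per finger); 20 to 30 N per finger is plenty. Some jars may be absent.
- jar2: Squat closed sample jar of thin amber glass with a blue cap, a plain cylinder 46 mm in diameter and 42 mm tall, 110 g (may vary a third). Origin: centre of its underside; z up. The glass breaks if the fingers' forces on it add up to more than 90 N (a grip of 45 N per finger); 20 to 30 N per finger is plenty. Some jars may be absent.
- jar3: Squat closed sample jar of thin amber glass with a blue cap, a plain cylinder 46 mm in diameter and 42 mm tall, 110 g (may vary a third). Origin: centre of its underside; z up. The glass breaks if the fingers' forces on it add up to more than 90 N (a grip of 45 N per finger); 20 to 30 N per finger is plenty. Some jars may be absent.
- jar4: Squat closed sample jar of thin amber glass with a blue cap, a plain cylinder 46 mm in diameter and 42 mm tall, 110 g (may vary a third). Origin: centre of its underside; z up. The glass breaks if the fingers' forces on it add up to more than 90 N (a grip of 45 N per finger); 20 to 30 N per finger is plenty. Some jars may be absent.
- tray: Loose aluminium tray, 110 mm wide (x), 240 mm long (y), about 350 g. Origin: centre of its underside. Floor 4 mm thick; rim 4 mm thick, its top 14 mm above the underside. Nose at the -y end, orange tab near the +y end. Jars belong between y = -115 and +60 mm; they fit in one row along x = 0. Never raise it more than 30 mm above the bench nor tilt it over 14 degrees.
- tab (a point): Middle of the top of the tray's orange upright tab, 60 mm above the tray's underside at tray x = 0, y = +100 mm. The tab is a plate 50 mm wide (tray x), 10 mm thick (tray y), rising from the tray floor. Grip it across its thickness to steer the tray; to cross the step push it towards tray -y, leaving the tray free to pitch a few degrees.
- nose (a point): Tip of the tray's up-turned nose: tray x = 0, y = -146 mm, 15 mm above the underside. The nose rises at 30 degrees from the underside at y = -120 mm over the tray's full width and rides up over a low step when pushed against it.
- bay: Fixed analyser bay. Origin: centre of the deck's footprint at bench height. Grey deck 150 mm wide (x), 290 mm long (y), top 8 mm up. Blue guides 30 mm high, inner faces at x = -62 and +62 mm from y = -145 to +115 mm. With the nose against the stop and axes parallel, the tray's origin is at x = 0, y = +11 mm here. White console at x = 82 to 182 mm, y = -70 to +50 mm, up to 85 mm high.
- entry (a point): Middle of the deck's entry edge: bay x = 0, y = +145 mm, 8 mm above the bench. A plain sharp-edged step of 8 mm; the tray enters here nose first, moving in the bay's -y direction. From y = +115 to +153 mm the side guides flare outward.
- stop (a point): Top middle of the inner face of the blue end stop, bay x = 0, y = -135 mm, 30 mm above the bench. The tray's nose must come to it.
- label: Square white code label, 42 mm, on a black sloping plate of the console, fixed to the bay. Origin: the middle of the label; z points out of its face, leaning 25 degrees from vertical towards the bay's -x side. About 62 mm above the bench.
- reader: Loose code reader standing upright: black round head, 56 mm diameter, 30 mm tall; above it a yellow square neck 26 x 26 mm (faces along its x, y) up to 96 mm, for gripping. 200 g. Origin: centre of its underside, the window; it looks along its -z. It reads 30 to 100 mm from the label along the label's z, within 15 mm of its middle sideways, within 11 degrees of the label's z, held at rest.
- pad: Fixed round black rubber rest pad for the reader, 72 mm in diameter, 3 mm thick. Origin: centre of its underside.
- amber: Bystander: amber reagent bottle, 72 mm in diameter, 160 mm tall, origin at the centre of its underside.
- roll: Bystander: white paper roll standing on end, 100 mm in diameter, 100 mm tall, origin at the centre of its underside.
- beaker: Bystander: small glass beaker, 64 mm in diameter, 70 mm tall, origin at the centre of its underside.
Things that resemble listed ones, but are neither listed nor needed, are in the scene too. Leave any brown or red look-alike of the jar4 alone.

How it is judged:
On the way, in this order (a step that is already met when the one before it is completed fails the run):
1. every jar present stands upright and released in the tray, the tray still outside the bay on the bench (x of jar1 in the frame of tray between -0.05 and 0.05 m and y of jar1 in the frame of tray between -0.115 and 0.09 m and z of jar1 in the frame of tray between -0.002 and 0.012 m and angle between each of jar1, jar2, jar3, jar4's own z axis and vertical below 0.15 rad and x of jar2 in the frame of tray between -0.05 and 0.05 m and y of jar2 in the frame of tray between -0.115 and 0.09 m and z of jar2 in the frame of tray between -0.002 and 0.012 m and x of jar3 in the frame of tray between -0.05 and 0.05 m and y of jar3 in the frame of tray between -0.115 and 0.09 m and z of jar3 in the frame of tray between -0.002 and 0.012 m and x of jar4 in the frame of tray between -0.05 and 0.05 m and y of jar4 in the frame of tray between -0.115 and 0.09 m and z of jar4 in the frame of tray between -0.002 and 0.012 m and y of tray in the frame of bay above 0.15 m and contact force between the fingers and jar1 below 0.5 N and contact force between the fingers and jar2 below 0.5 N and contact force between the fingers and jar3 below 0.5 N and contact force between the fingers and jar4 below 0.5 N), for 0.2 s.
2. the loaded tray has been slid fully home in the bay (x of jar1 in the frame of tray between -0.05 and 0.05 m and y of jar1 in the frame of tray between -0.115 and 0.09 m and z of jar1 in the frame of tray between -0.002 and 0.012 m and angle between each of jar1, jar2, jar3, jar4's own z axis and vertical below 0.15 rad and x of jar2 in the frame of tray between -0.05 and 0.05 m and y of jar2 in the frame of tray between -0.115 and 0.09 m and z of jar2 in the frame of tray between -0.002 and 0.012 m and x of jar3 in the frame of tray between -0.05 and 0.05 m and y of jar3 in the frame of tray between -0.115 and 0.09 m and z of jar3 in the frame of tray between -0.002 and 0.012 m and x of jar4 in the frame of tray between -0.05 and 0.05 m and y of jar4 in the frame of tray between -0.115 and 0.09 m and z of jar4 in the frame of tray between -0.002 and 0.012 m and x of tray in the frame of bay between -0.012 and 0.012 m and y of tray in the frame of bay between -0.01 and 0.024 m and z of tray in the frame of bay between 0.004 and 0.0125 m and angle between tray's own z axis and vertical below 0.04 rad and angle between the y axis of tray and the y axis of bay, either way round below 0.12 rad), for 0.2 s.
3. the reader is held steady, pointing squarely at the middle of the label, for 1.5 s (x of reader in the frame of label between -0.015 and 0.015 m and y of reader in the frame of label between -0.015 and 0.015 m and z of reader in the frame of label between 0.03 and 0.1 m and angle between the z axis of reader and the z axis of label, either way round below 0.2 rad and linear speed of reader below 0.03 m/s and angular speed of reader below 0.2 rad/s), for 1.5 s.
At the end, for the whole second after the job is handed in: All present jars stand upright (within 8 degrees) in the tray; the tray lies flat on the bay's deck, within 13 mm of the end stop and square (within 7 degrees); the reader stands upright on its pad, within 20 mm of the pad's centre; all at rest (all of step 2 and horizontal distance between reader and pad below 0.02 m and height (world z) of reader below 0.012 m and angle between reader's own z axis and vertical below 0.08 rad and linear speed of each of reader, tray, jar1, jar2, jar3, jar4 below 0.02 m/s); the robot touches nothing.
It fails at once if a glass jar is gripped with finger forces adding up to more than 90 N (contact force between the fingers and jar1 above 90 N or contact force between the fingers and jar2 above 90 N or contact force between the fingers and jar3 above 90 N or contact force between the fingers and jar4 above 90 N).
It fails at once if the tray is raised more than 30 mm above the bench (height (world z) of tray above 0.03 m).
It fails at once if the tray is tilted more than 14 degrees (angle between tray's own z axis and vertical above 0.245 rad).
It fails at once if the bottle, roll or beaker is moved more than 30 mm or knocked over (distance of any of amber, roll, beaker from where it was at the start of the episode above 0.03 m or angle between any of amber, roll, beaker's own z axis and vertical above 0.4 rad).
Of jar1, jar2, jar3, jar4 only 2 to 3 are there at a start; the rules pass over those that are not, and their reading is None.
At some moment in a run one of jar1, jar2, jar3, jar4, tray may be knocked a few centimetres aside while the robot is not near it.
It also fails if it takes over 208 s, if anything falls off the work surface, if the arm or the gripper's body presses on something with over 40 N, if the wrist force passes 120 N, or if a joint passes its speed limit or range.

### The arm

A 7-joint arm with a two-finger parallel gripper is mounted at the origin on the work surface. World frame = base frame: x ahead of the robot, y to its left, z up, the work surface at z = 0. Lengths are in m, angles in rad, forces in N, time in s.
With the tool pointing down it reaches from about 0.35 to 0.9 m from the base axis. Payload 8.1 kg.
Tool frame: the origin (TCP) lies at the very end of the fingers, on their centre line; the grasp point (between the pads) lies 19 mm behind it; z points along the fingers, y is the line along which they close (so a half turn about z gives the same grasp; the last joint's range is limited). The gripper opens to 92 mm and grips with 3 to 60 N. Pads are 19 mm wide; open, the fingers measure 130 mm over their backs; the gripper's body (75 mm by 190 mm) begins 47 mm behind the grasp point.
Start: joints at [-1.433, 0.434, 0.025, 1.573, -0.012, 1.134, -0.075], TCP at [0.149, 0.607, 0.227] pointing down, gripper open.
Joint ranges: [-2.62, 2.62], [-0.44, 2.09], [-1.27, 1.32], [0.08, 2.57], [-1.32, 4.46], [0.12, 2], [-2.74, 2.74]. Speed limits (rad/s): [2.22, 2.22, 3.01, 3.01, 3.14, 3.14, 3.14].

### API

Orientations are given as a rotation vector (axis times angle).
In Python, from cell import arm gives the robot as it stands.
- The arm moves only by the tool drive_tool, never from a script. Its argument "targets" is a list of rows, each a list of 7 numbers: the turn, a rotation vector about the world's x, y, z in units of 5 degrees (1.0 is 5 degrees), then the shift along the world's x, y, z in units of 40 mm (1.0 is 40 mm), then the opening, from 0 (shut) to 1 (fully open). In form: [[wx, wy, wz, dx, dy, dz, fingers], ...]. A call has 1 to 5 rows; each row is the pose to reach, as a shift and turn from the pose commanded when the call began; what a row does not reach only later rows make up. A row lasts 1/10 s, in which the tool goes at most 50 mm and 8.59 degrees, less where a joint would pass 70% of its speed; a pose out of reach is approached as far as the arm can. A call with a gripper value outside its range is refused whole. The fingers move at their own pace and stop on an object; "force" is the grip in N (left out, the last holds). Time passes only in rows, so rows that repeat a pose let the fingers close. It gives the time, the measured TCP pose, the force, the opening and the grip force at its end, in the units of the state.
- arm.observe(): the state, without advancing time (a new reading comes with each control period).
- arm.get_image(name): name is "side" or "top" or "wrist"; returns a dict with "pixels" (400x640x3 uint8, red, green, blue), "intrinsics" (3x3 intrinsics, pixels), "rvec" (rotation vector, rad) and "tvec" (3), from world to camera coordinates, as OpenCV has them; the wrist camera has in their place "mount" (4x4, takes a point from camera to tool coordinates, whose origin is the TCP and whose axes are the flange's). Camera axes: x right, y down, z forward; pixel columns grow to the right and rows downward; lengths in m; the calibration is good to about 2 mm. The wrist camera is an equidistant fisheye: a pixel r from the principal point sees the ray r / f radians off the axis. A picture is of the moment at which its call begins: read the wrist's pose just before it. There is no depth.
- arm.sign_off(): hands the job in; it is judged then, once.
The state is a dict: "clock": time; "joints": joint angles; "dq": joint speeds; "joint_efforts": joint torques, N m; "position": TCP position; "ee_rot": TCP orientation; "force": force on the tool from outside, world axes, zero at the start; "ft_torque": the same for the moment, N m; "width": opening from 0.0 (shut) to 1.0 (fully open); "gripper_force": force on a finger pad.
Only numpy, scipy, OpenCV 4.12 (cv2) and the standard library are available. Lean on these libraries where they do the work, as an engineer would, in place of code of your own. Each camera call takes 0.05 s, during which the arm holds its last target. There are 200 camera calls.

## Working session

There is one attempt and no reset: what is moved stays moved. The work goes in short steps, Python scripts to look and compute and a tool call to move; the robot and the scene stay as the last step left them, time stands still between calls to the robot, and variables do not carry over. Pictures are saved under pics/ and viewed, at most 14 in all, crops included, and the job is handed in when it is done.

Besides the shell and the picture viewer there is one more tool, called after "Emit:" as name(argument=value, ...) on one line, values as JSON. drive_tool: Moves the arm, as the interface text tells. Its arguments: {"type":"object","properties":{"targets":{"type":"array"},"force":{"type":"number"}},"required":["targets"]}

```bash
ls; mkdir -p pics
cat > h.py <<'E'
import numpy as np, cv2
from cell import arm
from scipy.spatial.transform import Rotation as R
def snap(n,f):
    s=arm.observe(); im=arm.get_image(n); im['s']=s
    cv2.imwrite('pics/'+f+'.png',im['pixels'][:,:,::-1]); np.save('pics/'+f+'.npy',im,allow_pickle=True); return im
def ld(f): return np.load('pics/'+f+'.npy',allow_pickle=True).item()
def ray(im,u,v):
    K=np.array(im['intrinsics']); x=(u-K[0,2])/K[0,0]; y=(v-K[1,2])/K[1,1]
    if 'mount' in im:
        r=np.hypot(x,y); d=np.array([x/r*np.sin(r),y/r*np.sin(r),np.cos(r)]) if r>1e-9 else np.array([0,0,1.])
        M=np.array(im['mount']); Rt=R.from_rotvec(im['s']['ee_rot']).as_matrix()
        return np.array(im['s']['position'])+Rt@M[:3,3], Rt@M[:3,:3]@d
    Rm=R.from_rotvec(np.ravel(im['rvec'])).as_matrix(); t=np.ravel(im['tvec'])
    return -Rm.T@t, Rm.T@np.array([x,y,1.])
def at(im,u,v,z):
    o,d=ray(im,u,v); return o+d*(z-o[2])/d[2]
def pr(im,P):
    K=np.array(im['intrinsics']); P=np.asarray(P,float)
    if 'mount' in im:
        M=np.array(im['mount']); Rt=R.from_rotvec(im['s']['ee_rot']).as_matrix()
        c=M[:3,:3].T@(Rt.T@(P-np.array(im['s']['position']))-M[:3,3]); a=np.arctan2(np.hypot(c[0],c[1]),c[2]); q=c[:2]/np.hypot(c[0],c[1])*a
    else:
        c=R.from_rotvec(np.ravel(im['rvec'])).as_matrix()@P+np.ravel(im['tvec']); q=c[:2]/c[2]
    return q[0]*K[0,0]+K[0,2], q[1]*K[1,1]+K[1,2]
E
python3 - <<'E'
from h import *
a=snap('top','t0');b=snap('side','s0')
for i in(a,b): print(i['intrinsics'],ray(i,320,200))
s=arm.observe();print(s)
E
```

```text
pics
[[450.35300511   0.         318.06739829]
 [  0.         450.35300511 197.30619959]
 [  0.           0.           1.        ]] (array([0.34880808, 0.00495139, 1.46219187]), array([ 0.15773188, -0.00776813, -0.98747886]))
[[449.61410523   0.         319.79252871]
 [  0.         449.61410523 203.81263066]
 [  0.           0.           1.        ]] (array([0.32705831, 0.7131575 , 0.83257219]), array([ 0.24492059, -0.66783729, -0.7029078 ]))
{'clock': 0.1, 'joints': array([-1.43259854,  0.43516586,  0.0249992 ,  1.57400061, -0.01158858,
        1.13398019, -0.07509102]), 'dq': array([-0.00022845, -0.00047704, -0.00185936, -0.0048931 , -0.00049575,
       -0.00040025, -0.00093932]), 'joint_efforts': array([ 2.83761146e-03, -6.69127250e+01,  9.87797789e-01, -3.15149331e+01,
       -6.05369057e-02,  3.74920992e-02,  4.52023460e-05]), 'position': array([0.1490104 , 0.6065141 , 0.22601807]), 'ee_rot': array([-3.77451496e-01, -3.11881495e+00,  2.21337527e-03]), 'force': array([0.01064398, 0.50473359, 0.27648404]), 'ft_torque': array([-0.02358879, -0.01730209, -0.00767473]), 'gripper_force': 0.0, 'width': 1.0008416766077801}
```

View pics/t0.png

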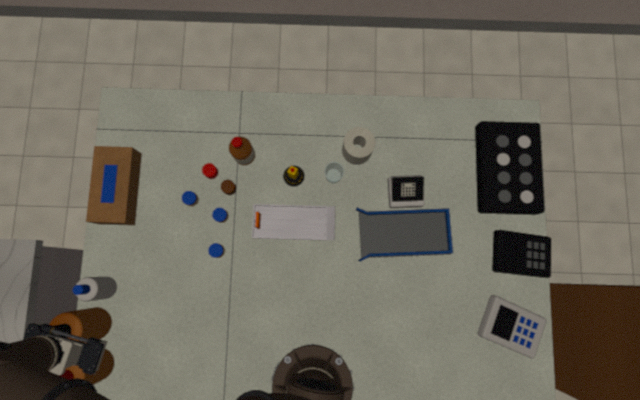

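View pics/s0.png

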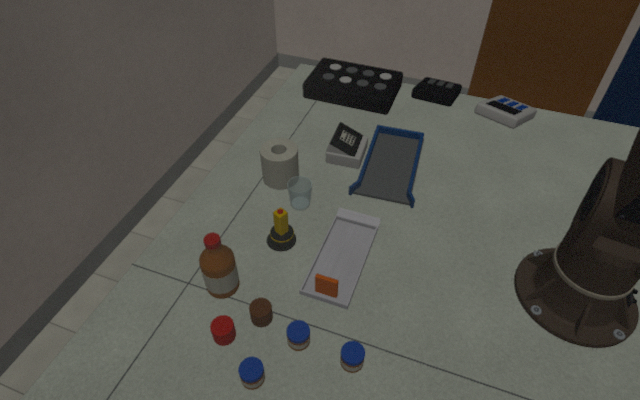

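The top view shows five jar-sized things. Blue-capped jars are at (190,198), (220,215) and (216,250). A red look-alike is at (209,171) and a brown one at (228,187). The three with blue caps fit the description. The tray has its tab at (258,220) and its nose near (335,223). The bay is at (405,232), the label at (408,190) and the reader at (293,176).

Run:
```python
from h import *
t=ld('t0');s=ld('s0')
c=np.hstack([cv2.resize(t['pixels'][130:275,170:350],None,fx=2.2,fy=2.2,interpolation=2),])
d=cv2.resize(s['pixels'][190:390,190:390],None,fx=1.6,fy=1.6,interpolation=2)
c=cv2.copyMakeBorder(c,0,max(0,320-c.shape[0]),0,0,0);d=cv2.copyMakeBorder(d,0,c.shape[0]-d.shape[0],0,0,0)
cv2.imwrite('pics/c0.png',np.hstack([c,d])[:,:,::-1])
def seg(im,lo,hi,zs):
    h=cv2.cvtColor(im['pixels'],cv2.COLOR_RGB2HSV);m=cv2.inRange(h,lo,hi)
    n,_,st,ce=cv2.connectedComponentsWithStats(m)
    for i in range(1,n):
        if 12<st[i,4]<3000: print(st[i],ce[i].round(1),at(im,*ce[i],zs).round(4))
for im in(t,s):
  print('blue');seg(im,(105,150,60),(125,255,255),.042)
  print('orange/yellow');seg(im,(3,170,100),(14,255,255),.05);
  print('yellow');seg(im,(18,150,100),(32,255,255),.096)
for n,u,v,z in[('trayTL',254,205,.014),('trayBL',254,239,.014),('TR',334,206.5,.014),('BR',334,240.5,.014),('reader',293,176,.03),('bayTR',451,210,.03),('bayBR',452,254,.03),('bayTL',368,211.5,.03),('bayBL',369,256.5,.03),('label',408,190,.062),('roll',361,147,.1),('beak',334,173,.035),('bot',238,146,.16)]:print(n,at(t,u,v,z).round(4))
```

```text
blue
[102 165  15  37 419] [108.6 183.4] [0.6095 0.6715 0.042 ]
[183 192  13  12 129] [188.9 197.5] [0.5714 0.412  0.042 ]
[213 208  14  13 131] [219.3 214.4] [0.5202 0.3119 0.042 ]
[357 209  95  45 293] [422.4 223.4] [ 0.51   -0.3329  0.042 ]
[209 244  14  13 137] [215.6 250. ] [0.4078 0.3161 0.042 ]
[365 252  62   6 117] [396.5 253.6] [ 0.4125 -0.2508  0.042 ]
[ 73 286  11   8  76] [ 77.9 289.4] [0.2751 0.7314 0.042 ]
[521 317   3   6  13] [521.9 319.4] [ 0.2228 -0.636   0.042 ]
[527 320   4   5  14] [528.3 322.1] [ 0.2151 -0.6552  0.042 ]
[533 323   4   5  14] [534.5 325.1] [ 0.2067 -0.6739  0.042 ]
[517 327   4   5  15] [518.8 328.9] [ 0.1941 -0.6251  0.042 ]
[524 330   4   5  13] [525.2 331.8] [ 0.1863 -0.6445  0.042 ]
[530 333   4   5  13] [531.5 334.7] [ 0.1781 -0.6631  0.042 ]
[514 336   4   5  15] [515.6 338.2] [ 0.1665 -0.6141  0.042 ]
[527 342   4   5  14] [528.3 344.1] [ 0.1501 -0.6521  0.042 ]
orange/yellow
[256 212   3  15  37] [257.  219.3] [0.5071 0.1905 0.05  ]
[ 66 316  16  20 123] [ 74.2 324.9] [0.1705 0.7262 0.05  ]
[ 69 366  14  12  67] [ 76.9 371.8] [0.0359 0.70
[... 528 characters left out ...]
  22 363] [297.8 330.9] [0.5163 0.315  0.042 ]
[342 341  23  25 421] [352.6 352.7] [0.4035 0.32   0.042 ]
[239 357  24  25 447] [250.6 369. ] [0.5673 0.4155 0.042 ]
orange/yellow
[316 275  22   8  69] [326.3 278.5] [0.5048 0.1853 0.05  ]
yellow
[274 210  13   8  49] [279.9 213.5] [0.6532 0.0863 0.096 ]
trayTL [0.5574 0.2073 0.014 ]
trayBL [0.4474 0.2017 0.014 ]
TR [ 0.5601 -0.0525  0.014 ]
BR [ 0.4499 -0.0549  0.014 ]
reader [0.6539 0.0835 0.03  ]
bayTR [ 0.5573 -0.4284  0.03  ]
bayBR [ 0.4168 -0.4287  0.03  ]
bayTL [ 0.5447 -0.1613  0.03  ]
bayBL [ 0.4015 -0.1659  0.03  ]
label [ 0.6126 -0.2836  0.062 ]
roll [ 0.7379 -0.1293  0.1   ]
beak [ 0.6667 -0.0492  0.035 ]
bot [0.7127 0.2437 0.16  ]
```

View pics/c0.png

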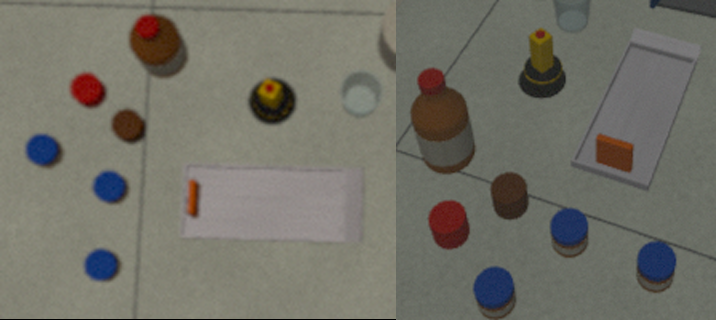

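The crop confirms that the three blue-capped amber jars are the targets. The red and brown cylinders have no blue cap. I'm moving to hover over the first jar, with the fingers turned to close along x.

Emit:
drive_tool(targets=[[0,0,-1.5,1,-0.5,0,0.75],[0,0,-3,2.1,-1,0,0.75],[0,0,-4.5,3.1,-1.4,0,0.75],[0,0,-6,4.2,-1.9,-0.2,0.75],[0,0,-7.6,5.2,-2.4,-0.5,0.75]], force=22)

```text
clock: 0.6
position: [0.3592, 0.5101, 0.207]
ee_rot: [1.38, 2.822, 0.002]
force: [1.4, 0.1, 0.0]
width: 0.754
gripper_force: 0.0
```

Emit:
drive_tool(targets=[[0,0,-1.5,1,-0.5,0,0.75],[0,0,-3,2.1,-1,0,0.75],[0,0,-4.5,3.1,-1.4,0,0.75],[0,0,-6,4.2,-1.9,0,0.75],[0,0,-7.6,5.2,-2.4,0,0.75]])

```text
clock: 1.1
position: [0.5667, 0.4139, 0.2063]
ee_rot: [2.223, 2.219, -0.001]
force: [1.1, 0.8, 0.6]
width: 0.748
gripper_force: 0.0
```

```bash
cat >> h.py <<'E'
def st():
    s=arm.observe(); M=R.from_rotvec(s['ee_rot']).as_matrix()
    print('t',round(s['clock'],2),'pos',s['position'].round(4),'ycol',M[:,1].round(3),'zcol',M[:,2].round(3),'w',round(s['width'],3),'gf',round(s['gripper_force'],1),'F',s['force'].round(1),'j7',s['joints'].round(2)); return s
E
python3 - <<'E'
from h import *
st();w=snap('wrist','w1');print(w['intrinsics'],w['mount'])
for n,P in dict(a=(.569,.414,.042),b=(.518,.3135,.042),c=(.4055,.318,.042)).items():print(n,pr(w,P))
E
```

```text
t 1.1 pos [0.5667 0.4139 0.2063] ycol [ 1.    -0.002 -0.   ] zcol [-0. -0. -1.] w 0.748 gf 0.0 F [1.1 0.8 0.6] j7 [-0.95  0.6   0.42  1.41 -0.25  1.19 -0.51]
[[309.70691629   0.         320.37980152]
 [  0.         309.70691629 198.928067  ]
 [  0.           0.           1.        ]] [[ 1.61582834e-04 -9.56242844e-01 -2.92574089e-01  8.01060879e-02]
 [ 9.99999936e-01  6.11831965e-05  3.52310181e-04 -8.73967898e-04]
 [-3.18993472e-04 -2.92574127e-01  9.56242793e-01 -1.58127192e-01]
 [ 0.00000000e+00  0.00000000e+00  0.00000000e+00  1.00000000e+00]]
a (np.float64(323.28685674620993), np.float64(182.17853615470412))
b (np.float64(280.30969969307415), np.float64(264.604339186424))
c (np.float64(192.20018528884805), np.float64(258.1991080762853))
```

View pics/w1.png

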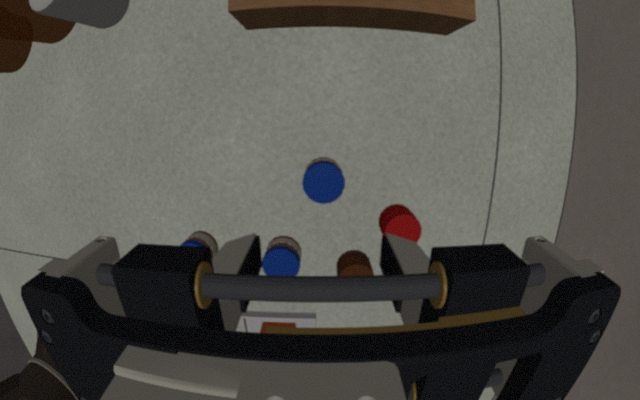

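The wrist view shows the jar cap at (323,182), where my estimate predicted (323,182). I'm descending to grip it gently.

Emit:
drive_tool(targets=[[0,0,0,0.06,0,-1.2,0.75],[0,0,0,0.06,0,-2.4,0.75],[0,0,0,0.06,0,-3.6,0.75],[0,0,0,0.06,0,-4.4,0.75],[0,0,0,0.06,0,-4.78,0.75]])

```text
clock: 1.65
position: [0.5652, 0.4136, 0.0115]
ee_rot: [-2.217, -2.225, 0.009]
force: [-0.2, 0.4, 0.5]
width: 0.747
gripper_force: 0.0
```

Emit:
drive_tool(targets=[[0,0,0,0,0,0,0.75],[0,0,0,0,0,0,0.45],[0,0,0,0,0,0,0.4],[0,0,0,0,0,0,0.4],[0,0,0,0,0,0,0.4]], force=22)

```text
clock: 2.15
position: [0.5684, 0.4157, 0.0173]
ee_rot: [2.217, 2.225, 0.004]
force: [-1.1, -1.1, 6.8]
width: 0.5
gripper_force: 22.0
```

Emit:
drive_tool(targets=[[0,0,0,0,0,0,0.4],[0,0,0,0,0,0,0.4],[0,0,0,0,0,0.5,0.4],[0,0,0,0,0,1.2,0.4],[0,0,0,0,0,2,0.4]])

```text
clock: 2.65
position: [0.5668, 0.4146, 0.096]
ee_rot: [-2.217, -2.225, 0.003]
force: [-0.0, 1.0, -0.6]
width: 0.494
gripper_force: 22.0
```

Emit:
drive_tool(targets=[[0,0,0,-0.6,-0.8,0.3,0.4],[0,0,0,-1.2,-1.8,0.3,0.4],[0,0,0,-1.6,-2.9,0.3,0.4],[0,0,0,-1.6,-4,0.3,0.4],[0,0,0,-1.6,-5.1,0.3,0.4]])

```text
clock: 3.15
position: [0.5028, 0.2098, 0.1083]
ee_rot: [-2.216, -2.227, -0.002]
force: [1.3, -0.2, 0.2]
width: 0.497
gripper_force: 22.0
```

Emit:
drive_tool(targets=[[0,0,0,0,-1.1,0,0.4],[0,0,0,0,-2.2,0,0.4],[0,0,0,0,-3.2,0,0.4],[0,0,0,0,-4.2,0,0.4],[0,0,0,0,-5.1,0,0.4]])

```text
clock: 3.65
position: [0.5034, 0.0049, 0.1082]
ee_rot: [2.218, 2.224, 0.001]
force: [0.2, 0.3, -1.3]
width: 0.494
gripper_force: 22.0
```

Emit:
drive_tool(targets=[[0,0,0,0,0,0,0.4],[0,0,0,0,0,-0.4,0.4],[0,0,0,0,0,-0.8,0.4],[0,0,0,0,0,-1,0.4],[0,0,0,0,0,-1,0.4]])

```text
clock: 4.15
position: [0.5028, 0.0074, 0.0669]
ee_rot: [-2.216, -2.225, 0.002]
force: [0.1, 0.5, -0.5]
width: 0.498
gripper_force: 22.0
```

Run:
```python
from h import *
st();w=snap('wrist','w2')
```

```text
t 4.15 pos [0.5028 0.0074 0.0669] ycol [ 1.     0.004 -0.002] zcol [-0.002 -0.    -1.   ] w 0.498 gf 22.0 F [ 0.1  0.5 -0.5] j7 [-0.41  0.46  0.39  2.06 -0.28  0.67  0.16]
```

View pics/w2.png

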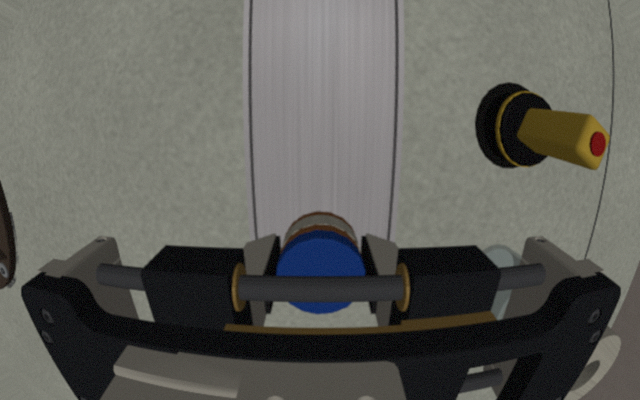

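The view shows the jar held over the tray's nose end. The tray rims run from (253,200) to (246,0) on the left and from (393,200) to (400,0) on the right.

Run:
```python
from h import *
w=ld('w2')
for u,v in[(252,200),(249,100),(246,3),(393,200),(397,100),(400,3)]:print(at(w,u,v,.014).round(4))
t=ld('t0')
h=cv2.cvtColor(t['pixels'],cv2.COLOR_RGB2HSV)
print(h[222,250:262],h[200:212,290].tolist(),h[232:246,290].tolist())
```

```text
[0.4523 0.0219 0.014 ]
[0.4529 0.0932 0.014 ]
[0.4501 0.1637 0.014 ]
[0.5546 0.0223 0.014 ]
[0.5539 0.0938 0.014 ]
[0.5562 0.1645 0.014 ]
[[ 24  32 128]
 [ 21  27 130]
 [ 18  19 137]
 [  6  10 133]
 [  3  36 126]
 [  8 106 139]
 [ 10 196 152]
 [ 12 255 142]
 [ 13 255 113]
 [  5 119  86]
 [ 10  34 114]
 [ 15  11 142]] [[30, 28, 136], [30, 31, 133], [28, 30, 135], [30, 25, 132], [26, 26, 136], [13, 17, 136], [12, 10, 127], [15, 11, 142], [3, 17, 151], [0, 12, 149], [4, 12, 148], [8, 14, 148]] [[10, 16, 147], [0, 16, 147], [15, 14, 145], [11, 14, 142], [8, 19, 150], [9, 17, 147], [19, 15, 137], [19, 22, 130], [36, 29, 133], [30, 26, 135], [30, 26, 136], [30, 28, 129], [30, 30, 129], [27, 34, 135]]
```

Emit:
drive_tool(targets=[[0,0,0,0,0,-0.4,0.4],[0,0,0,0,0,-0.8,0.4],[0,0,0,0,0,-1.05,0.4],[0,0,0,0,0,-1.15,0.4],[0,0,0,0,0,-1.15,0.4]])

```text
clock: 4.7
position: [0.5036, 0.007, 0.0217]
ee_rot: [-2.218, -2.225, 0.0]
force: [-0.3, -0.3, -0.9]
width: 0.497
gripper_force: 22.0
```

Emit:
drive_tool(targets=[[0,0,0,0,0,0,0.4],[0,0,0,0,0,0,0.65],[0,0,0,0,0,0,0.65],[0,0,0,0,0,0,0.65],[0,0,0,0,0,0.4,0.65]])

```text
clock: 5.2
position: [0.5023, 0.007, 0.0366]
ee_rot: [-2.216, -2.224, 0.003]
force: [0.5, -0.9, -0.3]
width: 0.648
gripper_force: 0.0
```

Emit:
drive_tool(targets=[[0,0,0,0,0,0.9,0.75],[0,0,0,0,0,1.9,0.75],[0,0,0,0,0,3,0.75],[0,0,0,0,0.8,3.2,0.75],[0,0,0,0,1.8,3.2,0.75]])

```text
clock: 5.7
position: [0.5051, 0.0782, 0.1682]
ee_rot: [2.22, 2.219, 0.007]
force: [0.4, 0.8, -0.0]
width: 0.749
gripper_force: 0.0
```

Emit:
drive_tool(targets=[[0,0,0,0.1,1.2,0,0.75],[0,0,0,0.2,2.4,0,0.75],[0,0,0,0.3,3.6,0,0.75],[0,0,0,0.4,4.8,0,0.75],[0,0,0,0.4,5.8,0,0.75]])

```text
clock: 6.2
position: [0.5193, 0.314, 0.1656]
ee_rot: [-2.216, -2.227, -0.001]
force: [-0.3, 0.6, -0.1]
width: 0.748
gripper_force: 0.0
```

```bash
cat >> h.py <<'E'
def blobs(im,zs=.042,lo=(105,150,60),hi=(125,255,255),mn=60,rows=400):
    h=cv2.cvtColor(im['pixels'],cv2.COLOR_RGB2HSV);m=cv2.inRange(h,lo,hi);m[rows:]=0
    n,_,s,c=cv2.connectedComponentsWithStats(m)
    for i in range(1,n):
        if mn<s[i,4]: print(s[i,:4],c[i].round(1),at(im,*c[i],zs).round(4))
E
python3 - <<'E'
from h import *
st();w=snap('wrist','w3');blobs(w)
print('top');blobs(snap('top','t3'),.042,mn=100)
E
```

```text
t 6.2 pos [0.5193 0.314  0.1656] ycol [1.    0.005 0.   ] zcol [ 0.     0.001 -1.   ] w 0.748 gf 0.0 F [-0.3  0.6 -0.1] j7 [-0.9   0.47  0.39  1.72 -0.21  0.99 -0.43]
[186 167  42  44] [206.7 188.6] [0.4065 0.3182 0.042 ]
[297 171  46  46] [319.4 193.2] [0.5176 0.3137 0.042 ]
top
[102 165  15  37] [108.7 183.4] [0.6098 0.6714 0.042 ]
[213 209  14  12] [219.3 214.4] [0.5202 0.3118 0.042 ]
[357 209  95  49] [416.2 231.2] [ 0.4847 -0.313   0.042 ]
[310 216  12  12] [315.8 221.5] [0.5064 0.0052 0.042 ]
[209 244  14  13] [215.5 250. ] [0.4077 0.3163 0.042 ]
```

Emit:
drive_tool(targets=[[0,0,0,-0.04,0,-1.1,0.75],[0,0,0,-0.04,0,-2.2,0.75],[0,0,0,-0.04,0,-3.2,0.75],[0,0,0,-0.04,0,-3.74,0.75],[0,0,0,-0.04,0,-3.74,0.75]])

```text
clock: 6.8
position: [0.5158, 0.3091, 0.0129]
ee_rot: [-2.218, -2.224, 0.009]
force: [-0.2, 0.4, 0.0]
width: 0.754
gripper_force: 0.0
```

Emit:
drive_tool(targets=[[0,0,0,0,0,0,0.6],[0,0,0,0,0,0,0.45],[0,0,0,0,0,0,0.4],[0,0,0,0,0,0,0.4],[0,0,0,0,0,0,0.4]], force=22)

```text
clock: 7.3
position: [0.5187, 0.3115, 0.0174]
ee_rot: [2.217, 2.225, 0.004]
force: [-0.4, -0.3, 8.3]
width: 0.494
gripper_force: 22.0
```

Emit:
drive_tool(targets=[[0,0,0,0,0,0,0.4],[0,0,0,0,0,0.5,0.4],[0,0,0,0,0,1.2,0.4],[0,0,0,0,0,2.1,0.4],[0,0,0,0,0,2.3,0.4]])

```text
clock: 7.8
position: [0.5199, 0.312, 0.1121]
ee_rot: [2.217, 2.224, 0.01]
force: [0.5, -0.6, 0.0]
width: 0.498
gripper_force: 22.0
```

Emit:
drive_tool(targets=[[0,0,0,-0.1,-1.1,0,0.4],[0,0,0,-0.2,-2.2,0,0.4],[0,0,0,-0.35,-3.3,0,0.4],[0,0,0,-0.35,-4.4,0,0.4],[0,0,0,-0.35,-5.5,0,0.4]])

```text
clock: 8.3
position: [0.5032, 0.0895, 0.1079]
ee_rot: [-2.217, -2.226, -0.0]
force: [1.0, 0.1, -1.5]
width: 0.496
gripper_force: 22.0
```

Run:
```python
from h import *
st();w=snap('wrist','w4');print('top');blobs(snap('top','t4'),.042,mn=100)
```

```text
t 8.3 pos [0.5032 0.0895 0.1079] ycol [1.    0.004 0.   ] zcol [ 0.  0. -1.] w 0.496 gf 22.0 F [ 1.   0.1 -1.5] j7 [-0.58  0.41  0.39  2.01 -0.22  0.76 -0.05]
top
[102 165  15  37] [108.7 183.3] [0.6099 0.6715 0.042 ]
[363 210  89  49] [422.4 235. ] [ 0.4733 -0.3325  0.042 ]
[310 216  12  12] [315.8 221.5] [0.5063 0.0053 0.042 ]
[209 244  14  13] [215.6 250. ] [0.4076 0.3162 0.042 ]
```

Emit:
drive_tool(targets=[[0,0,0,0,-0.4,-0.3,0.4],[0,0,0,0,-0.66,-1.1,0.4],[0,0,0,0,-0.66,-1.8,0.4],[0,0,0,0,-0.66,-2.15,0.4],[0,0,0,0,-0.66,-2.15,0.4]])

```text
clock: 8.9
position: [0.5028, 0.0646, 0.0202]
ee_rot: [-2.217, -2.224, 0.004]
force: [0.3, -1.0, -0.5]
width: 0.493
gripper_force: 22.0
```

Emit:
drive_tool(targets=[[0,0,0,0,0,0,0.4],[0,0,0,0,0,0,0.65],[0,0,0,0,0,0,0.65],[0,0,0,0,0,0,0.65],[0,0,0,0,0,0.4,0.65]])

```text
clock: 9.4
position: [0.5029, 0.0645, 0.0372]
ee_rot: [-2.217, -2.225, 0.003]
force: [0.4, -0.0, -0.1]
width: 0.643
gripper_force: 0.0
```

Emit:
drive_tool(targets=[[0,0,0,0,0,0.9,0.75],[0,0,0,0,0,1.9,0.75],[0,0,0,0,0,3,0.75],[0,0,0,-0.4,0.6,3.2,0.75],[0,0,0,-0.8,1.5,3.2,0.75]])

```text
clock: 9.9
position: [0.4734, 0.1236, 0.1686]
ee_rot: [2.221, 2.219, 0.007]
force: [0.3, 0.9, 0.1]
width: 0.751
gripper_force: 0.0
```

Emit:
drive_tool(targets=[[0,0,0,-0.3,1,0,0.75],[0,0,0,-0.6,2,0,0.75],[0,0,0,-0.9,3,0,0.75],[0,0,0,-1.2,4,0,0.75],[0,0,0,-1.6,4.9,0,0.75]])

```text
clock: 10.4
position: [0.4074, 0.3227, 0.1664]
ee_rot: [-2.217, -2.226, -0.002]
force: [0.9, 0.2, -0.4]
width: 0.751
gripper_force: 0.0
```

Run:
```python
from h import *
st();w=snap('wrist','w5');blobs(w);print('top');blobs(snap('top','t5'),.042,mn=100)
```

```text
t 10.4 pos [0.4074 0.3227 0.1664] ycol [1.    0.004 0.001] zcol [ 0.001  0.001 -1.   ] w 0.751 gf 0.0 F [ 0.9  0.2 -0.4] j7 [-1.04  0.33  0.34  1.93 -0.14  0.9  -0.62]
[296 175  45  45] [318.1 196.8] [0.4046 0.3185 0.042 ]
top
[102 165  15  37] [108.7 183.4] [0.6096 0.6714 0.042 ]
[357 209  95  48] [416.2 231.4] [ 0.484 -0.313  0.042]
[291 215  12  13] [296.5 221. ] [0.506  0.0663 0.042 ]
[310 216  12  12] [315.7 221.5] [0.5063 0.0055 0.042 ]
[209 244  14  13] [215.5 250. ] [0.4077 0.3163 0.042 ]
```

Emit:
drive_tool(targets=[[0,0,0,-0.06,-0.12,-1.1,0.75],[0,0,0,-0.06,-0.12,-2.2,0.75],[0,0,0,-0.06,-0.12,-3.2,0.75],[0,0,0,-0.06,-0.12,-3.74,0.75],[0,0,0,-0.06,-0.12,-3.74,0.75]])

```text
clock: 11.0
position: [0.404, 0.3139, 0.014]
ee_rot: [2.218, 2.225, -0.008]
force: [0.0, -1.1, 0.6]
width: 0.751
gripper_force: 0.0
```

Emit:
drive_tool(targets=[[0,0,0,0,0,0,0.6],[0,0,0,0,0,0,0.45],[0,0,0,0,0,0,0.4],[0,0,0,0,0,0,0.4],[0,0,0,0,0,0,0.4]], force=22)

```text
clock: 11.5
position: [0.4062, 0.3165, 0.0177]
ee_rot: [-2.217, -2.225, -0.004]
force: [-1.4, -1.7, 9.7]
width: 0.494
gripper_force: 22.0
```

Emit:
drive_tool(targets=[[0,0,0,0,0,0,0.4],[0,0,0,0,0,0.5,0.4],[0,0,0,0,0,1.2,0.4],[0,0,0,0,0,2.1,0.4],[0,0,0,0,0,2.8,0.4]])

```text
clock: 12.0
position: [0.4057, 0.3158, 0.1305]
ee_rot: [2.218, 2.225, 0.002]
force: [0.7, 0.6, -1.1]
width: 0.497
gripper_force: 22.0
```

Emit:
drive_tool(targets=[[0,0,0,0.6,-0.9,0,0.4],[0,0,0,1.2,-1.8,0,0.4],[0,0,0,1.8,-2.8,0,0.4],[0,0,0,2.4,-3.8,0,0.4],[0,0,0,2.45,-4.8,0,0.4]])

```text
clock: 12.5
position: [0.5064, 0.1218, 0.1292]
ee_rot: [2.217, 2.223, 0.004]
force: [0.6, -0.3, -1.0]
width: 0.496
gripper_force: 22.0
```

Run:
```python
from h import *
st();w=snap('wrist','w6');print('top');blobs(snap('top','t6'),.042,mn=50)
blobs(ld('t6'),.05,(3,170,100),(14,255,255),25)
```

```text
t 12.5 pos [0.5064 0.1218 0.1292] ycol [1.    0.003 0.004] zcol [ 0.004  0.    -1.   ] w 0.496 gf 22.0 F [ 0.6 -0.3 -1. ] j7 [-0.63  0.38  0.38  1.97 -0.19  0.82 -0.14]
top
[102 165  15  37] [108.6 183.4] [0.6097 0.6716 0.042 ]
[357 209  95  50] [415.8 231.8] [ 0.4826 -0.3119  0.042 ]
[290 215  13  13] [296.3 220.9] [0.5063 0.0669 0.042 ]
[310 216  12  12] [315.7 221.5] [0.5063 0.0055 0.042 ]
[ 73 286  12   8] [ 78.  289.5] [0.275  0.7309 0.042 ]
[ 53 314  29  34] [ 69.6 329.3] [0.1572 0.7387 0.05  ]
[ 52 360  32  35] [ 71.2 374.8] [0.027  0.7185 0.05  ]
```

View pics/w6.png

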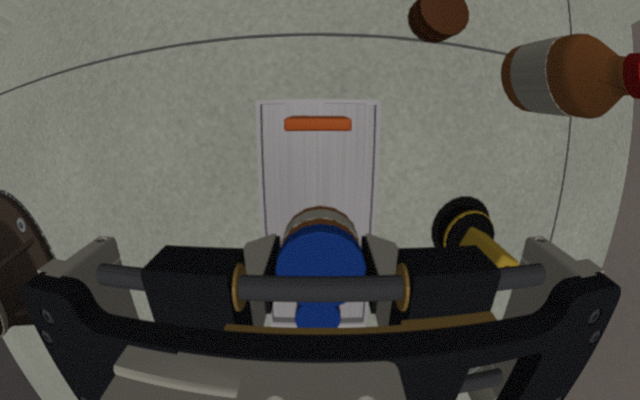

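The view shows the jar held over the tray. The tab is at (318,123), the tray's back corners are at (258,102) and (380,102), and the placed jars are below.

Emit:
drive_tool(targets=[[0,0,0,-0.05,0,-0.9,0.4],[0,0,0,-0.05,0,-1.8,0.4],[0,0,0,-0.05,0,-2.4,0.4],[0,0,0,-0.05,0,-2.68,0.4],[0,0,0,-0.05,0,-2.68,0.4]])

```text
clock: 13.1
position: [0.5007, 0.124, 0.0205]
ee_rot: [-2.217, -2.225, 0.002]
force: [-0.5, -0.8, -1.6]
width: 0.494
gripper_force: 22.0
```

Emit:
drive_tool(targets=[[0,0,0,0,0,0,0.4],[0,0,0,0,0,0,0.65],[0,0,0,0,0,0,0.65],[0,0,0,0,0,0,0.65],[0,0,0,0,0,0.4,0.65]])

```text
clock: 13.6
position: [0.5004, 0.1236, 0.0364]
ee_rot: [-2.217, -2.225, 0.003]
force: [0.4, 0.2, 0.2]
width: 0.651
gripper_force: 0.0
```

Emit:
drive_tool(targets=[[0,0,0,0,0,1,0.75],[0,0,0,0,0,2,0.75],[0,0,0,0,0,3,0.75],[0,0,0,0,-0.8,4,0.6],[0,0,0,0,-1.8,4,0.6]])

```text
clock: 14.1
position: [0.5045, 0.0532, 0.2022]
ee_rot: [2.21, 2.227, 0.013]
force: [0.6, -0.5, -1.1]
width: 0.626
gripper_force: 0.0
```

Run:
```python
from h import *
w=ld('w6')
for u,v,z in[(318,123,.06),(258,102,.014),(380,102,.014)]:print(at(w,u,v,z).round(4))
st();w=snap('wrist','w7');blobs(w,.046)
for z in(.06,):blobs(w,z,(3,150,80),(14,255,255),40)
t=snap('top','t7');print('top');blobs(t,.046,mn=50)
s=snap('side','s7');print('side');blobs(s,.046,mn=100)
```

```text
[0.5039 0.1902 0.06  ]
[0.451  0.2074 0.014 ]
[0.5582 0.2076 0.014 ]
t 14.1 pos [0.5045 0.0532 0.2022] ycol [1.    0.008 0.009] zcol [ 0.009  0.003 -1.   ] w 0.626 gf 0.0 F [ 0.6 -0.5 -1.1] j7 [-0.56  0.27  0.44  1.92 -0.14  0.97 -0.05]
[296  95  43  43] [316.6 115.9] [0.5007 0.1247 0.046 ]
[298 152  42  42] [318.4 172.2] [0.5029 0.0666 0.046 ]
[299 208  39  38] [318.3 226.4] [0.5032 0.0063 0.046 ]
[295  46  51  10] [319.3  50.6] [0.5029 0.1891 0.06  ]
[474 165  13  14] [480.4 171.8] [0.6795 0.0738 0.06  ]
top
[102 165  15  37] [108.6 183.4] [0.6088 0.6697 0.046 ]
[357 209  95  49] [415.7 231.7] [ 0.4826 -0.3105  0.046 ]
[ 73 286  11   8] [ 78.2 289.5] [0.2753 0.7284 0.046 ]
side
[387 128  36  71] [411.5 153.4] [ 0.4279 -0.298   0.046 ]
[345 216  17  15] [353.  222.1] [0.5018 0.0078 0.046 ]
[336 233  19  16] [344.9 240.7] [0.5016 0.0692 0.046 ]
[328 253  20  16] [337.4 260.3] [0.4994 0.1285 0.046 ]
```

View pics/w7.png

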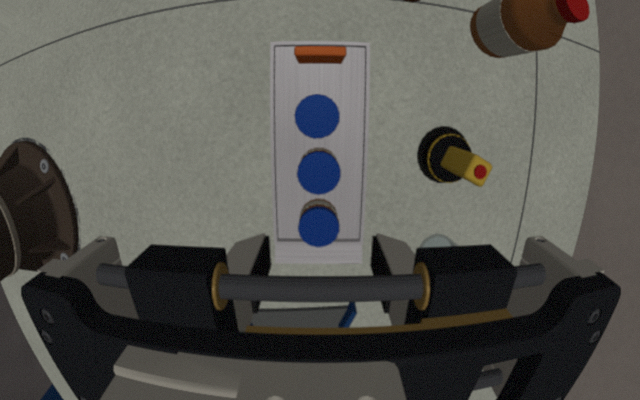

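All three jars stand upright in the tray, with caps at (317,116), (318,172) and (318,226). The tab is at (319,50). Next I'm measuring the bay from above.

Emit:
drive_tool(targets=[[0,0,0,0,-1,0.2,0.6],[0,0,0,0,-2.1,0.5,0.6],[0,0,0,-0.2,-3.2,0.8,0.6],[0,0,0,-0.4,-4.3,1,0.6],[0,0,0,-0.5,-5.4,1.2,0.6]])

```text
clock: 14.75
position: [0.4809, -0.1648, 0.2453]
ee_rot: [-2.216, -2.226, -0.0]
force: [-0.0, 0.3, -0.6]
width: 0.601
gripper_force: 0.0
```

Emit:
drive_tool(targets=[[0,0,0,0,-1,0,0.6],[0,0,0,0,-2.1,0,0.6],[0,0,0,0,-3.2,0,0.6],[0,0,0,0,-4.3,0,0.6],[0,0,0,0,-5,0,0.6]])

```text
clock: 15.25
position: [0.481, -0.3667, 0.2446]
ee_rot: [-2.219, -2.224, 0.002]
force: [0.2, -0.7, -0.5]
width: 0.6
gripper_force: 0.0
```

Run:
```python
from h import *
st();w=snap('wrist','w8')
```

```text
t 15.25 pos [ 0.481  -0.3667  0.2446] ycol [ 1.     0.002 -0.001] zcol [-0.001 -0.001 -1.   ] w 0.6 gf 0.0 F [ 0.2 -0.7 -0.5] j7 [ 0.14  0.42  0.61  1.63 -0.26  1.16  0.81]
```

View pics/w8.png

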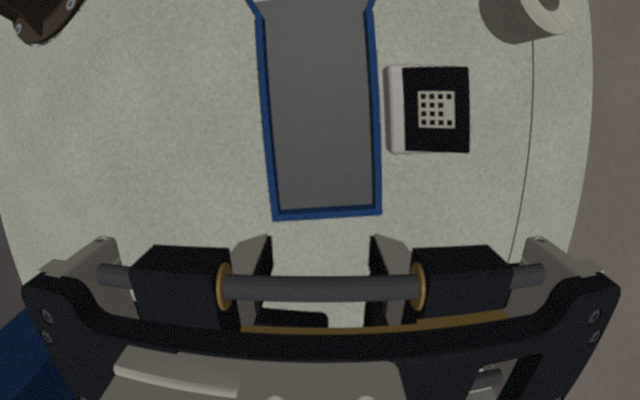

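The view shows the bay's guides and its stop at about row 210, with the label at (436,110).

Run:
```python
from h import *
w=ld('w8');h=cv2.cvtColor(w['pixels'],cv2.COLOR_RGB2HSV);m=cv2.inRange(h,(105,120,30),(125,255,255))
L=[];Rr=[]
for v in range(40,200,20):
    c=np.where(m[v,200:400])[0]+200;l=c[c<320];r=c[c>320]
    g=at(w,l.max()+.5,v,.008)[:2],at(w,r.min()-.5,v,.008)[:2],at(w,l.min()-.5,v,.03)[:2],at(w,r.max()+.5,v,.03)[:2]
    L.append(g);print(v,l.min(),l.max(),r.min(),r.max(),np.round(np.ravel(g),4))
L=np.array(L)
for k in range(4):p=np.polyfit(L[:,k,1],L[:,k,0],1);print(k,p,np.degrees(np.arctan(p[0])), 'x at y=-.3',np.polyval(p,-.3))
for u in(300,325,350):
    c=np.where(m[195:230,u])[0]+195;print(u,c.min(),c.max(),at(w,u,c.min()-.5,.008).round(4),at(w,u,c.max()+.5,.03).round(4))
# label
g=w['pixels'][85:135,412:462].min(2);print('lab',[np.round(at(w,u,v,.062),4) for u,v in[(436,110),(418,91),(454.5,92),(418,129),(454,129)]])
```

```text
40 257 264 366 374 [ 0.4093 -0.1979  0.5364 -0.1985  0.4034 -0.2022  0.5442 -0.2027]
60 258 264 368 375 [ 0.4094 -0.2246  0.539  -0.2249  0.4048 -0.2276  0.5453 -0.2278]
80 259 267 369 376 [ 0.4133 -0.2509  0.5404 -0.2509  0.406  -0.2524  0.5467 -0.2525]
100 261 268 370 377 [ 0.4143 -0.2768  0.542  -0.2766  0.4082 -0.277   0.5483 -0.2768]
120 262 270 371 378 [ 0.4165 -0.3026  0.5437 -0.3023  0.409  -0.3014  0.55   -0.3011]
140 264 271 372 379 [ 0.4173 -0.3284  0.5457 -0.3281  0.4109 -0.3259  0.552  -0.3255]
160 266 274 372 379 [ 0.4205 -0.3547  0.5466 -0.3543  0.4126 -0.3508  0.553  -0.3504]
180 268 276 373 380 [ 0.4223 -0.3815  0.5491 -0.3811  0.4141 -0.3761  0.5554 -0.3757]
0 [-0.07319239  0.3941486 ] -4.186150443053526 x at y=-.3 0.4161063176741639
1 [-0.06609317  0.52371987] -3.7813601024856047 x at y=-.3 0.5435478178114217
2 [-0.06186761  0.39074022] -3.540240920052971 x at y=-.3 0.40930050339739243
3 [-0.06500319  0.53056748] -3.719175853194742 x at y=-.3 0.5500684399672958
300 209 218 [ 0.4528 -0.421   0.008 ] [ 0.454  -0.4271  0.03  ]
325 208 217 [ 0.4864 -0.4195  0.008 ] [ 0.4862 -0.4256  0.03  ]
350 206 215 [ 0.5201 -0.4166  0.008 ] [ 0.5183 -0.4229  0.03  ]
lab [array([ 0.6113, -0.285 ,  0.062 ]), array([ 0.5887, -0.2648,  0.062 ]), array([ 0.634 , -0.2621,  0.062 ]), array([ 0.5903, -0.3081,  0.062 ]), array([ 0.6354, -0.3055,  0.062 ])]
```

Emit:
drive_tool(targets=[[0,0,-1.2,0,0.9,0,0.3],[0,0,-2.4,0,1.9,0,0.3],[0,0,-3.6,0,2.8,0,0.3],[0,0,-4.8,0,3.7,0,0.3],[0,0,-6,0,4.6,0,0.3]])

```text
clock: 15.8
position: [0.4814, -0.1775, 0.2446]
ee_rot: [-2.72, -1.571, 0.0]
force: [1.1, 0.0, 1.3]
width: 0.302
gripper_force: 0.0
```

Emit:
drive_tool(targets=[[0,0,-1.2,0,0.9,0,0.3],[0,0,-2.4,0.1,1.9,0,0.3],[0,0,-3.6,0.2,2.8,0,0.3],[0,0,-4.8,0.3,3.7,0,0.3],[0,0,-6,0.3,4.6,0,0.3]])

```text
clock: 16.3
position: [0.4934, 0.0067, 0.2449]
ee_rot: [-3.034, -0.814, 0.0]
force: [1.6, -0.4, -0.7]
width: 0.304
gripper_force: 0.0
```

Emit:
drive_tool(targets=[[0,0,-1.2,0,0.9,-0.4,0.3],[0,0,-2.4,0.1,1.9,-1,0.3],[0,0,-3.6,0.2,2.8,-1.6,0.3],[0,0,-4.8,0.3,3.7,-2.2,0.3],[0,0,-6,0.3,4.7,-2.6,0.3]])

```text
clock: 16.8
position: [0.5045, 0.1937, 0.1393]
ee_rot: [3.141, -0.001, -0.002]
force: [1.1, 0.2, 0.5]
width: 0.304
gripper_force: 0.0
```

Run:
```python
from h import *
st();w=snap('wrist','w9');t=snap('top','t9');s=snap('side','s9')
blobs(t,.046,mn=60);blobs(t,.055,(3,170,80),(14,255,255),20);print('s');blobs(s,.046,mn=100);blobs(s,.055,(3,170,80),(14,255,255),20)
c=[cv2.resize(a,(400,400)) for a in (s['pixels'][150:350,230:430],t['pixels'][130:270,230:370])]
cv2.imwrite('pics/c9.png',np.hstack(c)[:,:,::-1])
```

```text
t 16.8 pos [0.5045 0.1937 0.1393] ycol [-0.    -1.     0.001] zcol [-0.001 -0.001 -1.   ] w 0.304 gf 0.0 F [1.1 0.2 0.5] j7 [-1.    0.46  0.74  1.93 -0.4   0.9  -1.63]
[102 165  15  37] [108.6 183.5] [0.6086 0.6696 0.046 ]
[357 209  95  51] [415.7 231.3] [ 0.4838 -0.3106  0.046 ]
[277 215   8  13] [280.1 221.5] [0.5026 0.1179 0.046 ]
[291 215  12  13] [296.5 221. ] [0.5057 0.0662 0.046 ]
[310 216  12  12] [315.7 221.5] [0.5059 0.0055 0.046 ]
[ 73 286  11   8] [ 78.  289.4] [0.2755 0.7291 0.046 ]
[230 141  14  16] [234.8 149.2] [0.731  0.2727 0.055 ]
[ 49 313  34  36] [ 68.3 329.4] [0.1574 0.7398 0.055 ]
[ 49 359  36  37] [ 69.2 375.6] [0.0257 0.7217 0.055 ]
s
[355 126  68  72] [395.9 148.3] [ 0.474  -0.3045  0.046 ]
[350 216  12  15] [355.8 223.3] [0.4943 0.0091 0.046 ]
[343 234  12  16] [347.8 241.2] [0.4951 0.0682 0.046 ]
[332 253  16  17] [339.8 261.5] [0.4935 0.1296 0.046 ]
[316 275  22  22] [326.2 285.4] [0.498 0.205 0.055]
```

View pics/c9.png

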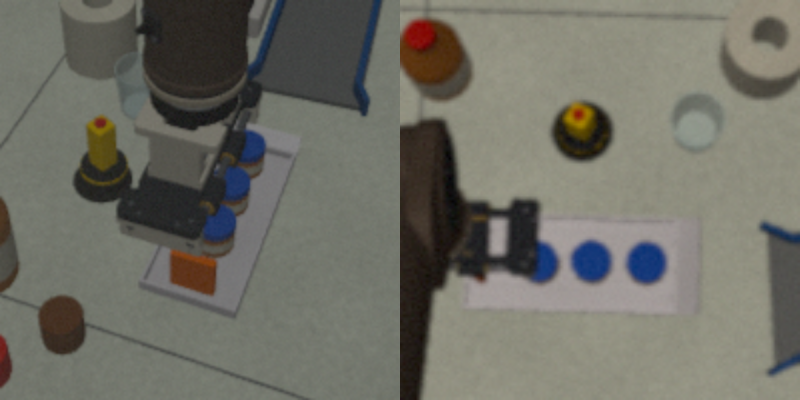

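The tray and jars are unmoved. I'm lowering over the tab, gripping it, and steering the tray onto the bay's axis, about 3.8° of yaw.

Emit:
drive_tool(targets=[[0,0,0,-0.02,-0.1,-0.8,0.3],[0,0,0,-0.02,-0.1,-1.6,0.3],[0,0,0,-0.02,-0.1,-2.3,0.3],[0,0,0,-0.02,-0.1,-2.7,0.3],[0,0,0,-0.02,-0.1,-2.7,0.3]])

```text
clock: 17.45
position: [0.5032, 0.1868, 0.0316]
ee_rot: [3.14, 0.005, -0.005]
force: [0.4, 0.2, 1.3]
width: 0.302
gripper_force: 0.0
```

Emit:
drive_tool(targets=[[0,0,0,0,0,0,0.2],[0,0,0,0,0,0,0.1],[0,0,0,0,0,0,0],[0,0,0,0,0,0,0],[0,0,0,0,0,0,0]], force=45)

```text
clock: 17.95
position: [0.5054, 0.1882, 0.0343]
ee_rot: [-3.14, -0.005, -0.002]
force: [-1.1, 0.4, 6.9]
width: 0.107
gripper_force: 45.0
```

Run:
```python
from h import *
st()
```

```text
t 17.95 pos [0.5054 0.1882 0.0343] ycol [ 0.003 -1.    -0.001] zcol [ 0.002  0.001 -1.   ] w 0.107 gf 45.0 F [-1.1  0.4  6.9] j7 [-0.89  0.61  0.61  2.01 -0.54  0.68 -1.49]
```

Emit:
drive_tool(targets=[[0,0,0.05,-0.08,-0.05,0,0],[0,0,0.12,-0.2,-0.12,0,0],[0,0,0.2,-0.35,-0.22,0,0],[0,0,0.3,-0.5,-0.32,0,0],[0,0,0.38,-0.68,-0.42,0,0]])

```text
clock: 18.45
position: [0.4796, 0.1719, 0.0343]
ee_rot: [-3.139, -0.061, -0.007]
force: [4.3, 2.9, 3.9]
width: 0.104
gripper_force: 45.1
```

Emit:
drive_tool(targets=[[0,0,0.1,-0.16,-0.1,0,0],[0,0,0.2,-0.34,-0.2,0,0],[0,0,0.3,-0.5,-0.3,0,0],[0,0,0.38,-0.64,-0.4,0,0],[0,0,0.38,-0.68,-0.41,0,0]])

```text
clock: 18.95
position: [0.452, 0.1551, 0.0343]
ee_rot: [-3.138, -0.112, -0.007]
force: [5.1, 1.3, 3.9]
width: 0.104
gripper_force: 45.1
```

Run:
```python
from h import *
st();t=snap('top','t10');s=snap('side','s10');w=snap('wrist','w10')
blobs(t,.046,mn=60)
print(pr(t,(.4563,.055,.014)))
c=[cv2.resize(a,(400,400)) for a in (s['pixels'][150:350,230:430],t['pixels'][140:280,250:390])]
cv2.imwrite('pics/c10.png',np.hstack(c)[:,:,::-1])
```

```text
t 18.95 pos [0.452  0.1551 0.0343] ycol [ 0.071 -0.997 -0.001] zcol [ 0.004  0.001 -1.   ] w 0.104 gf 45.1 F [5.1 1.3 3.9] j7 [-0.88  0.53  0.59  2.16 -0.53  0.59 -1.4 ]
[102 165  15  37] [108.7 183.4] [0.609  0.6696 0.046 ]
[357 209  95  49] [416.7 231.9] [ 0.4821 -0.3136  0.046 ]
[301 229  12  13] [306.6 234.9] [0.4627 0.033  0.046 ]
[320 228  13  13] [325.9 233.8] [ 0.4679 -0.0277  0.046 ]
[ 73 286  11   8] [ 78.  289.5] [0.2753 0.7291 0.046 ]
(np.float64(299.8237529409762), np.float64(237.51541376850963))
```

View pics/c10.png

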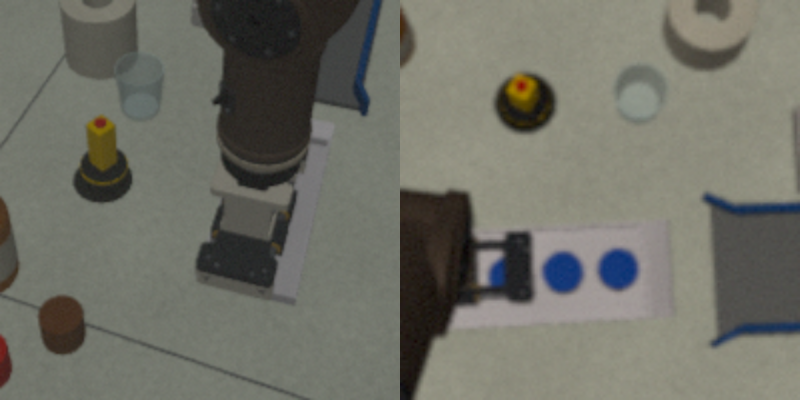

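The tray now lines up with the bay, with the nose ahead of the entry at crop (670,270) and the bay mouth centred at about row 268. I'm sliding it closer, then loosening the grip for the step.

Emit:
drive_tool(targets=[[0,0,0,-0.02,-0.1,0,0],[0,0,0,-0.03,-0.3,0,0],[0,0,0,-0.02,-0.5,0,0],[0,0,0,-0.01,-0.7,0,0],[0,0,0,0,-0.8,0,0]])

```text
clock: 19.6
position: [0.4513, 0.1246, 0.0343]
ee_rot: [-3.136, -0.112, -0.003]
force: [-1.4, 10.1, 12.5]
width: 0.106
gripper_force: 45.0
```

Emit:
drive_tool(targets=[[0,0,0,0,0,0,0],[0,0,0,0,0,0,0.2],[0,0,0,0,0,0,0.2],[0,0,0,0,0,0,0.2],[0,0,0,0,-0.1,0,0.2]])

```text
clock: 20.1
position: [0.45, 0.1188, 0.033]
ee_rot: [3.14, 0.111, -0.001]
force: [0.0, 3.7, -1.7]
width: 0.201
gripper_force: 1.5
```

Emit:
drive_tool(targets=[[0,0,0,0.01,-0.2,0,0.2],[0,0,0,0.03,-0.35,0,0.2],[0,0,0,0.04,-0.5,0,0.2],[0,0,0,0.05,-0.65,0,0.2],[0,0,0,0.06,-0.8,0,0.2]])

```text
clock: 20.6
position: [0.4526, 0.0868, 0.0332]
ee_rot: [-3.139, -0.11, 0.0]
force: [-0.8, 10.0, 0.4]
width: 0.2
gripper_force: 5.0
```

Run:
```python
from h import *
st();t=snap('top','t11');s=snap('side','s11');w=snap('wrist','w11')
blobs(t,.046,mn=60)
```

```text
t 20.6 pos [0.4526 0.0868 0.0332] ycol [ 0.07  -0.998 -0.001] zcol [-0.     0.001 -1.   ] w 0.2 gf 5.0 F [-0.8 10.   0.4] j7 [-0.74  0.51  0.58  2.2  -0.52  0.57 -1.27]
[102 165  15  37] [108.7 183.4] [0.6091 0.6696 0.046 ]
[357 209  95  50] [416.  231.1] [ 0.4846 -0.3116  0.046 ]
[341 229  12  12] [346.3 234.3] [ 0.4681 -0.0918  0.046 ]
[301 231   9  10] [305.4 235.6] [0.4605 0.0367 0.046 ]
[320 230  13  12] [326.5 235.4] [ 0.4631 -0.0298  0.046 ]
[ 73 286  12   8] [ 78.1 289.5] [0.2752 0.7286 0.046 ]
```

Emit:
drive_tool(targets=[[0,0,0,0.01,-0.15,0,0.2],[0,0,0,0.02,-0.3,0,0.2],[0,0,0,0.03,-0.45,0,0.2],[0,0,0,0.04,-0.6,0,0.2],[0,0,0,0.05,-0.75,0,0.2]])

```text
clock: 21.25
position: [0.4551, 0.0572, 0.0335]
ee_rot: [-3.139, -0.111, -0.001]
force: [-0.3, 6.5, 3.7]
width: 0.201
gripper_force: 3.1
```

Emit:
drive_tool(targets=[[0,0,0,0.01,-0.15,0,0.2],[0,0,0,0.02,-0.3,0,0.2],[0,0,0,0.03,-0.45,0,0.2],[0,0,0,0.04,-0.6,0,0.2],[0,0,0,0.05,-0.75,0,0.2]])

```text
clock: 21.75
position: [0.4572, 0.0274, 0.0335]
ee_rot: [-3.138, -0.111, -0.001]
force: [-0.7, 7.7, 5.5]
width: 0.201
gripper_force: 3.5
```

Emit:
drive_tool(targets=[[0,0,0,0.01,-0.15,0,0.2],[0,0,0,0.02,-0.3,0,0.2],[0,0,0,0.03,-0.45,0,0.2],[0,0,0,0.04,-0.6,0,0.2],[0,0,0,0.05,-0.75,0,0.2]])

```text
clock: 22.25
position: [0.4591, -0.0025, 0.0335]
ee_rot: [-3.138, -0.112, -0.001]
force: [-0.7, 7.0, 5.8]
width: 0.2
gripper_force: 3.7
```

Run:
```python
from h import *
st();t=snap('top','t12');s=snap('side','s12')
blobs(t,.05,mn=60)
c=[cv2.resize(a,(400,400)) for a in (s['pixels'][100:300,270:470],t['pixels'][160:290,270:400])]
cv2.imwrite('pics/c12.png',np.hstack(c)[:,:,::-1])
```

```text
t 22.25 pos [ 0.4591 -0.0025  0.0335] ycol [ 0.071 -0.997 -0.001] zcol [ 0.     0.001 -1.   ] w 0.2 gf 3.7 F [-0.7  7.   5.8] j7 [-0.53  0.5   0.56  2.2  -0.5   0.56 -1.09]
[102 165  15  37] [108.7 183.4] [0.6083 0.6676 0.05  ]
[357 209  95  49] [415.8 231.4] [ 0.4833 -0.3101  0.05  ]
[369 227  13  13] [375.1 232.7] [ 0.4754 -0.1819  0.05  ]
[350 228  12  13] [355.3 233.7] [ 0.4705 -0.12    0.05  ]
[ 73 286  12   8] [ 78.1 289.5] [0.2754 0.7266 0.05  ]
```

View pics/c12.png

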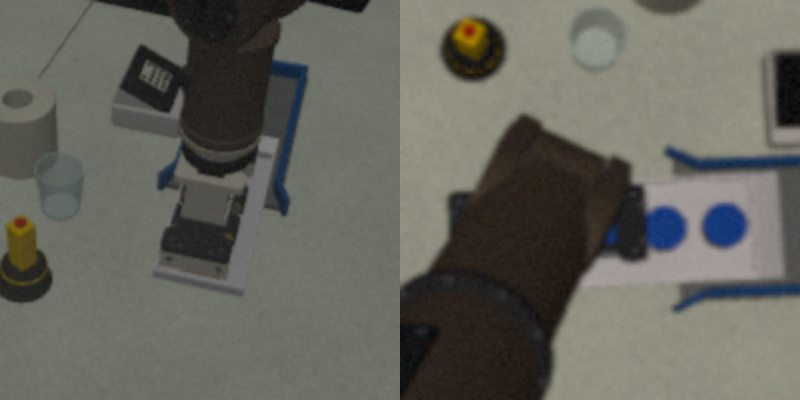

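The tray nose is over the step and centred between the guides, and the jars are upright. I'm continuing to push.

Emit:
drive_tool(targets=[[0,0,0,0.01,-0.15,0,0.2],[0,0,0,0.02,-0.3,0,0.2],[0,0,0,0.03,-0.45,0,0.2],[0,0,0,0.04,-0.6,0,0.2],[0,0,0,0.05,-0.75,0,0.2]])

```text
clock: 22.85
position: [0.4608, -0.0323, 0.0333]
ee_rot: [-3.138, -0.112, 0.0]
force: [0.3, 7.4, 6.5]
width: 0.201
gripper_force: 4.1
```

Emit:
drive_tool(targets=[[0,0,0,0.01,-0.15,0,0.2],[0,0,0,0.02,-0.3,0,0.2],[0,0,0,0.03,-0.45,0,0.2],[0,0,0,0.04,-0.6,0,0.2],[0,0,0,0.05,-0.75,0,0.2]])

```text
clock: 23.35
position: [0.4627, -0.0622, 0.0333]
ee_rot: [-3.138, -0.112, 0.001]
force: [-0.3, 4.6, 3.6]
width: 0.204
gripper_force: 2.1
```

Emit:
drive_tool(targets=[[0,0,0,0.01,-0.15,0,0.2],[0,0,0,0.02,-0.3,0,0.2],[0,0,0,0.03,-0.45,0,0.2],[0,0,0,0.04,-0.6,0,0.2],[0,0,0,0.05,-0.75,0,0.2]])

```text
clock: 23.85
position: [0.4646, -0.0929, 0.0332]
ee_rot: [-3.139, -0.111, 0.001]
force: [-0.6, 6.9, 5.9]
width: 0.198
gripper_force: 3.3
```

Run:
```python
from h import *
st();t=snap('top','t13');s=snap('side','s13')
blobs(t,.054,mn=60)
```

```text
t 23.85 pos [ 0.4646 -0.0929  0.0332] ycol [ 0.07  -0.998 -0.001] zcol [-0.     0.001 -1.   ] w 0.198 gf 3.3 F [-0.6  6.9  5.9] j7 [-0.32  0.52  0.55  2.17 -0.49  0.58 -0.91]
[102 165  15  37] [108.6 183.4] [0.6076 0.6659 0.054 ]
[360 210  92  50] [419.5 233.6] [ 0.4764 -0.3208  0.054 ]
[380 227  11  13] [384.9 232.8] [ 0.4756 -0.2122  0.054 ]
[397 226  14  13] [403.4 231.9] [ 0.4803 -0.2702  0.054 ]
[ 73 286  11   8] [ 78.1 289.4] [0.2759 0.7245 0.054 ]
```

Emit:
drive_tool(targets=[[0,0,0,0.01,-0.15,0,0.2],[0,0,0,0.02,-0.3,0,0.2],[0,0,0,0.03,-0.45,0,0.2],[0,0,0,0.04,-0.6,0,0.2],[0,0,0,0.05,-0.75,0,0.2]])

```text
clock: 24.45
position: [0.4663, -0.1229, 0.033]
ee_rot: [-3.139, -0.111, 0.001]
force: [-0.8, 5.5, 3.2]
width: 0.2
gripper_force: 2.8
```

Emit:
drive_tool(targets=[[0,0,0,0.01,-0.15,0,0.2],[0,0,0,0.02,-0.3,0,0.2],[0,0,0,0.03,-0.45,0,0.2],[0,0,0,0.04,-0.6,0,0.2],[0,0,0,0.05,-0.75,0,0.2]])

```text
clock: 24.95
position: [0.4683, -0.1527, 0.033]
ee_rot: [-3.138, -0.111, 0.002]
force: [-0.4, 6.4, 3.9]
width: 0.198
gripper_force: 3.0
```

Emit:
drive_tool(targets=[[0,0,0,0,-0.1,0,0.2],[0,0,0,0.01,-0.2,0,0.2],[0,0,0,0.02,-0.3,0,0.2],[0,0,0,0.02,-0.4,0,0.2],[0,0,0,0.03,-0.5,0,0.2]])

```text
clock: 25.45
position: [0.4695, -0.1727, 0.033]
ee_rot: [-3.139, -0.111, 0.001]
force: [-1.2, 6.0, 4.1]
width: 0.2
gripper_force: 3.0
```

Run:
```python
from h import *
st();t=snap('top','t14');s=snap('side','s14')
blobs(t,.054,mn=60)
```

```text
t 25.45 pos [ 0.4695 -0.1727  0.033 ] ycol [ 0.07  -0.998 -0.001] zcol [-0.001  0.001 -1.   ] w 0.2 gf 3.0 F [-1.2  6.   4.1] j7 [-0.15  0.55  0.54  2.1  -0.48  0.61 -0.77]
[102 165  15  37] [108.6 183.5] [0.6073 0.6659 0.054 ]
[395 210  57  45] [433.1 233.8] [ 0.477  -0.3635  0.054 ]
[422 225  14  13] [428.8 231. ] [ 0.4854 -0.35    0.054 ]
[ 73 286  11   8] [ 78.  289.5] [0.2756 0.7248 0.054 ]
```

Not at the stop yet. I'm creeping forward until contact.

Emit:
drive_tool(targets=[[0,0,0,0,-0.05,0,0.2],[0,0,0,0,-0.1,0,0.2],[0,0,0,0.01,-0.15,0,0.2],[0,0,0,0.01,-0.2,0,0.2],[0,0,0,0.01,-0.2,0,0.2]])

```text
clock: 26.05
position: [0.4697, -0.1775, 0.0329]
ee_rot: [-3.134, -0.114, 0.003]
force: [-1.7, 16.2, 10.5]
width: 0.202
gripper_force: 8.0
```

Emit:
drive_tool(targets=[[0,0,0,0,-0.05,0,0.2],[0,0,0,0,-0.1,0,0.2],[0,0,0,0,-0.1,0,0.2]])

```text
clock: 26.35
position: [0.4697, -0.1775, 0.0328]
ee_rot: [-3.129, -0.118, 0.005]
force: [-1.8, 28.9, 17.5]
width: 0.2
gripper_force: 14.4
```

Emit:
drive_tool(targets=[[0,0,0,0,-0.05,0,0.2],[0,0,0,0,-0.1,0,0.2],[0,0,0,0,-0.1,0,0.2]])

```text
clock: 26.65
position: [0.4697, -0.1776, 0.0327]
ee_rot: [-3.123, -0.123, 0.007]
force: [-1.9, 40.9, 24.3]
width: 0.204
gripper_force: 20.8
```

The tray is home against the stop: position stalled at the predicted y of -0.178 while the force rose. I'm backing off to centre and lifting clear.

Emit:
drive_tool(targets=[[0,0,0,0,0.2,0,0.2],[0,0,0,0,0.39,0,0.25],[0,0,0,0,0.39,0,0.28],[0,0,0,0,0.39,0,0.28]])

```text
clock: 27.05
position: [0.4702, -0.1748, 0.0331]
ee_rot: [3.138, 0.108, 0.0]
force: [-0.4, -0.4, -0.2]
width: 0.277
gripper_force: 0.0
```

Emit:
drive_tool(targets=[[0,0,0,0,0,0.4,0.28],[0,0,0,0,0,1,0.28],[0,0,0,0,0,2,0.28],[0,0,0,0,0,3,0.28],[0,0,0,0,0,4,0.28]])

```text
clock: 27.55
position: [0.4697, -0.1752, 0.1946]
ee_rot: [3.139, 0.106, -0.001]
force: [1.3, 0.6, -0.4]
width: 0.278
gripper_force: 0.0
```

Emit:
drive_tool(targets=[[0,0,-0.15,0.5,1,0.3,0.5],[0,0,-0.3,1,2,0.6,0.5],[0,0,-0.5,1.5,3,0.6,0.5],[0,0,-0.7,2,4,0.6,0.5],[0,0,-0.77,2.5,5,0.6,0.5]])

```text
clock: 28.05
position: [0.5712, 0.0267, 0.2174]
ee_rot: [3.141, 0.0, 0.002]
force: [0.5, -0.3, -0.2]
width: 0.495
gripper_force: 0.0
```

Run:
```python
from h import *
st();w=snap('wrist','w15');t=snap('top','t15');s=snap('side','s15')
blobs(t,.054,mn=60);print('s');blobs(s,.054,mn=80);print('tab');blobs(t,.066,(3,150,80),(14,255,255),20);blobs(s,.06,(3,150,80),(14,255,255),20)
c=[cv2.resize(a,(400,400)) for a in (s['pixels'][60:260,250:450],t['pixels'][150:290,330:470])]
cv2.imwrite('pics/c15.png',np.hstack(c)[:,:,::-1])
```

```text
t 28.05 pos [0.5712 0.0267 0.2174] ycol [ 0.    -1.     0.001] zcol [ 0.001 -0.001 -1.   ] w 0.495 gf 0.0 F [ 0.5 -0.3 -0.2] j7 [-0.63  0.4   0.69  1.76 -0.29  1.08 -1.42]
[102 165  15  37] [108.6 183.4] [0.6074 0.6659 0.054 ]
[357 209  95  50] [411.9 231.9] [ 0.4809 -0.2969  0.054 ]
[424 225  13  13] [430.1 230.9] [ 0.4857 -0.354   0.054 ]
[405 226  13  13] [410.8 231.9] [ 0.481  -0.2934  0.054 ]
[386 228  13  12] [391.9 233.5] [ 0.4742 -0.2342  0.054 ]
[ 73 286  12   8] [ 78.1 289.5] [0.2756 0.7245 0.054 ]
s
[384 128  39  45] [398.4 148.6] [ 0.4658 -0.2954  0.054 ]
tab
[230 142  19  16] [236.7 150.6] [0.7236 0.2641 0.066 ]
[222 181  12  11] [227.4 186.2] [0.6072 0.2867 0.066 ]
[370 226   4  16] [371.5 233.3] [ 0.4719 -0.1688  0.066 ]
[ 49 313  34  36] [ 67.8 329.5] [0.1588 0.7355 0.066 ]
[ 49 359  36  37] [ 68.7 375.7] [0.028  0.7173 0.066 ]
[376 170  20  20] [385.5 179.5] [ 0.4656 -0.151   0.06  ]
[208 255   8   9] [211.4 258.4] [0.7522 0.2308 0.06  ]
```

View pics/c15.png

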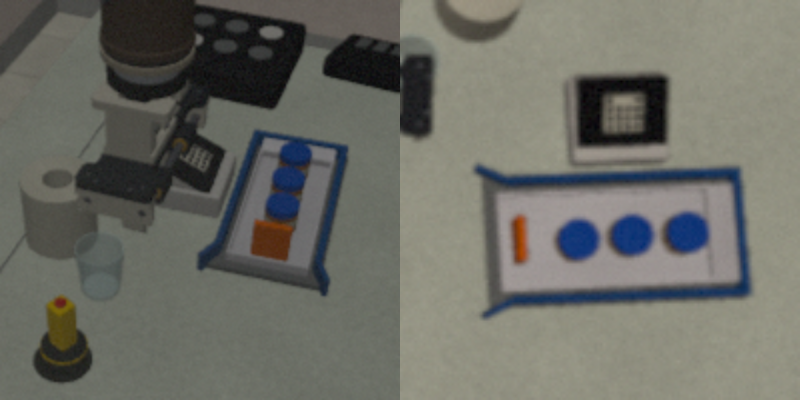

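View pics/w15.png

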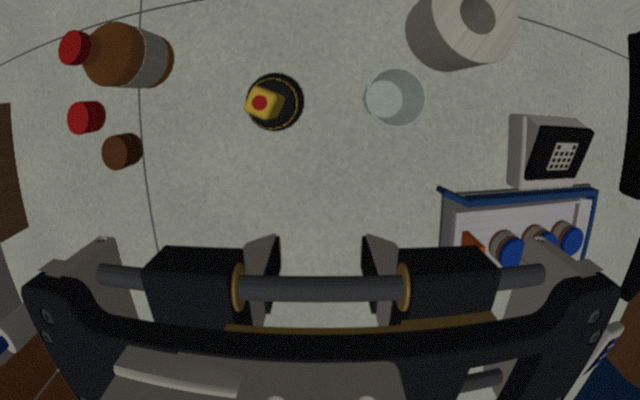

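The tray is home with the jars upright, the tab at crop (520,240). The reader is at (265,102) in the wrist view, standing on its pad with the neck turned. I'm fitting a prism model of the neck for position and yaw.

```bash
cat > fit.py <<'E'
from h import *
from scipy.optimize import minimize
def mask(im,c,r=60):
    h=cv2.cvtColor(im['pixels'],cv2.COLOR_RGB2HSV)
    m=cv2.inRange(h,(12,120,60),(34,255,255))|cv2.inRange(h,(0,170,90),(6,255,255))|cv2.inRange(h,(174,170,90),(180,255,255))
    k=np.zeros_like(m);cv2.circle(k,(int(c[0]),int(c[1])),r,255,-1);m&=k
    m=cv2.morphologyEx(m,cv2.MORPH_OPEN,np.ones((3,3),np.uint8))
    n,l,s,_=cv2.connectedComponentsWithStats(m);i=1+np.argmax(s[1:,4]);return (l==i).astype(np.uint8)
def fit(ims,x0,z0=.033,z1=.099):
    S=4;ms=[cv2.resize(mask(im,pr(im,(x0[0],x0[1],.07))),None,fx=S,fy=S,interpolation=cv2.INTER_LINEAR) for im in ims]
    def cost(p):
        c=0
        for im,m in zip(ims,ms):
            a=p[2]/100;ex=np.array([np.cos(a),np.sin(a)])*.013;ey=np.array([-ex[1],ex[0]])
            P=[np.array(pr(im,(*(np.array(p[:2])/1000+i*ex+j*ey),z))) for i in(-1,1) for j in(-1,1) for z in(z0,z1)]
            q=cv2.convexHull(((np.array(P)+.5)*S-.5).astype(np.float32)).round().astype(np.int32);k=np.zeros_like(m);cv2.fillConvexPoly(k,q,1)
            c+=1-(k&m).sum()/(k|m).sum()
        return c
    best=min((minimize(cost,[x0[0]*1000,x0[1]*1000,y],method='Nelder-Mead',options=dict(initial_simplex=[[x0[0]*1000,x0[1]*1000,y],[x0[0]*1000+8,x0[1]*1000,y],[x0[0]*1000,x0[1]*1000+8,y],[x0[0]*1000,x0[1]*1000,y+25]])) for y in(-60,-30,0,30,60)),key=lambda r:r.fun)
    return best.x*[1e-3,1e-3,.01*57.3],best.fun
E
python3 - <<'E'
from fit import *
w,t,s=ld('w15'),ld('t15'),ld('s15')
x0=(.655,.084)
print(pr(w,(.655,.084,.07)))
for n,l in dict(w=[w],t=[t],s=[s],wts=[w,t,s]).items():print(n,fit(l,x0))
E
```

```text
(np.float64(262.7328521762824), np.float64(102.87636499803817))
w (array([  0.65495851,   0.0814119 , -24.15557123]), np.float64(0.13296187683284455))
t (array([  0.655,   0.084, -34.38 ]), np.float64(1.0))
s (array([ 0.65376461,  0.08499997, 39.45784177]), np.float64(0.17632891794254257))
wts (array([  0.65520989,   0.08155697, -25.03676339]), np.float64(1.3879687431786267))
```

Emit:
drive_tool(targets=[[0,0,-1,-0.15,0.6,-0.1,0.6],[0,0,-2,-0.3,1.2,-0.2,0.6],[0,0,-3,-0.45,1.8,-0.3,0.6],[0,0,-4,-0.6,2.4,-0.4,0.6],[0,0,-4.8,-0.63,2.6,-0.4,0.6]])

```text
clock: 28.7
position: [0.5442, 0.131, 0.2005]
ee_rot: [3.072, -0.653, -0.002]
force: [-0.8, -0.5, 0.2]
width: 0.602
gripper_force: 0.0
```

Run:
```python
from fit import *
st();w=snap('wrist','w16');w=ld('w16')
print(pr(w,(.655,.082,.07)),fit([w],(.655,.082)),fit([ld('w15'),w],(.655,.082)))
a=fit([w],(.655,.082))[0]
# pad / head: dark circle check: view overlay
p=w['pixels'].copy()
al=np.radians(a[2]);e=np.array([np.cos(al),np.sin(al)])*.013;f=np.array([-e[1],e[0]])
for z in(.033,.099):
    q=np.array([pr(w,(*(a[:2]+i*e+j*f),z)) for i,j in((-1,-1),(-1,1),(1,1),(1,-1))]).round().astype(int);cv2.polylines(p,[q],True,(0,255,255),1)
th=np.linspace(0,6.28,50)
for r,z in((.036,.003),(.028,.033)):
    q=np.array([pr(w,(a[0]+r*np.cos(k),a[1]+r*np.sin(k),z)) for k in th]).round().astype(int);cv2.polylines(p,[q],True,(255,0,255),1)
u,v=map(int,pr(w,(.655,.082,.05)));v=max(80,min(v,320))
cv2.imwrite('pics/c16.png',np.hstack([cv2.resize(x[v-80:v+80,u-80:u+80],(400,400),interpolation=2) for x in(w['pixels'],p)])[:,:,::-1])
```

```text
t 28.7 pos [0.5442 0.131  0.2005] ycol [-0.407 -0.913  0.001] zcol [-0.001 -0.    -1.   ] w 0.602 gf 0.0 F [-0.8 -0.5  0.2] j7 [-0.89  0.42  0.78  1.81 -0.34  1.05 -1.97]
(np.float64(320.3687435985158), np.float64(61.112850149098534)) (array([  0.65561747,   0.08167275, -24.38661191]), np.float64(0.10863554184834623)) (array([  0.65531904,   0.08185256, -24.05516015]), np.float64(0.24299530352697385))
```

View pics/c16.png

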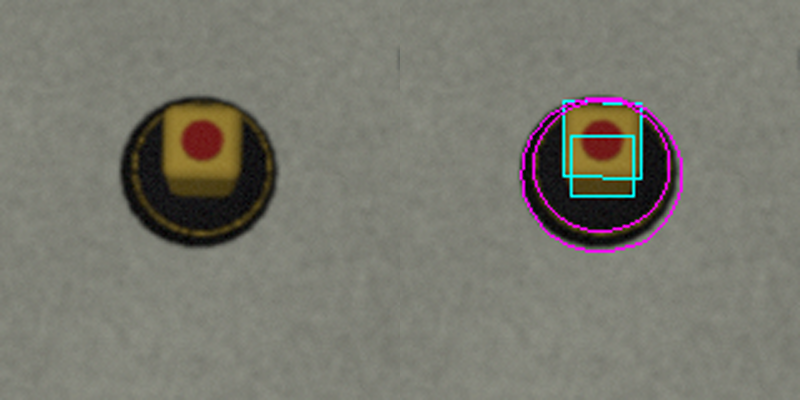

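The picture shows the reader neck with my model outline sitting on it: position (0.6555, 0.0817), yaw −24°. The head is centred on the pad within about 2 mm. I'm now grasping it.

Emit:
drive_tool(targets=[[0,0,0,0.9,-0.4,0,0.6],[0,0,0,1.8,-0.8,0,0.6],[0,0,0,2.5,-1.1,0,0.6],[0,0,0,2.78,-1.23,-0.2,0.6],[0,0,0,2.78,-1.23,-1,0.6]])

```text
clock: 29.25
position: [0.6597, 0.0768, 0.1633]
ee_rot: [3.073, -0.654, 0.011]
force: [1.0, 0.4, -0.9]
width: 0.601
gripper_force: 0.0
```

Emit:
drive_tool(targets=[[0,0,0,0,0,-0.8,0.6],[0,0,0,0,0,-1.6,0.6],[0,0,0,0,0,-2.3,0.6],[0,0,0,0,0,-2.7,0.6],[0,0,0,0,0,-2.7,0.6]])

```text
clock: 29.75
position: [0.6544, 0.0801, 0.051]
ee_rot: [3.072, -0.65, -0.006]
force: [-0.5, -0.9, 0.6]
width: 0.602
gripper_force: 0.0
```

Emit:
drive_tool(targets=[[0,0,0,0,0,0,0.45],[0,0,0,0,0,0,0.3],[0,0,0,0,0,0,0.2],[0,0,0,0,0,0,0.2],[0,0,0,0,0,0,0.2]], force=45)

```text
clock: 30.25
position: [0.6568, 0.0811, 0.054]
ee_rot: [-3.073, 0.649, -0.002]
force: [-1.0, 0.3, 5.7]
width: 0.281
gripper_force: 44.8
```

Run:
```python
from h import *
s=st();np.save('grasp.npy',np.r_[s['position'],s['ee_rot']])
```

```text
t 30.25 pos [0.6568 0.0811 0.054 ] ycol [-0.404 -0.915 -0.001] zcol [ 0.001  0.    -1.   ] w 0.281 gf 44.8 F [-1.   0.3  5.7] j7 [-0.6   0.74  0.64  1.68 -0.54  0.9  -1.73]
```

Emit:
drive_tool(targets=[[0,0,0,0,0,0.4,0.2],[0,0,0,0,0,1.2,0.2],[0,0,0,0,0,2.2,0.2],[0,0,0,0,0,3.2,0.2],[0,0,0,0,0,3.9,0.2]])

```text
clock: 30.75
position: [0.6568, 0.0805, 0.213]
ee_rot: [-3.073, 0.65, -0.004]
force: [-0.2, 0.4, -1.9]
width: 0.282
gripper_force: 44.8
```

Emit:
drive_tool(targets=[[0,0,0,-0.2,-0.7,0,0.2],[0.03,-0.5,0,-0.4,-1.6,0,0.2],[0.06,-1,0,-0.6,-2.5,0,0.2],[0.1,-1.5,0,-0.9,-3.4,0,0.2],[0.13,-2,0,-1.15,-4.3,0,0.2]])

```text
clock: 31.25
position: [0.6092, -0.0926, 0.21]
ee_rot: [-3.016, 0.637, -0.263]
force: [0.3, -1.4, -2.1]
width: 0.281
gripper_force: 44.8
```

Emit:
drive_tool(targets=[[0.03,-0.5,0,-0.2,-1,0,0.2],[0.07,-1,0,-0.4,-2,0,0.2],[0.1,-1.6,0,-0.6,-3,0,0.2],[0.15,-2.3,0,-0.9,-4,0,0.2],[0.2,-3,0,-1.15,-4.93,0,0.2]])

```text
clock: 31.75
position: [0.5633, -0.2901, 0.2104]
ee_rot: [-2.893, 0.611, -0.638]
force: [0.7, -0.2, -2.2]
width: 0.28
gripper_force: 44.8
```

```bash
cat > lab.py <<'E'
from h import *
def rep(L=np.array([.6113,-.285,.062]),yaw=.066,h=.051):
    s=st();M=R.from_rotvec(s['ee_rot']).as_matrix();B=R.from_euler('z',yaw).as_matrix()@R.from_euler('y',-25,degrees=True).as_matrix()
    o=s['position']+h*M[:,2];print('reader in label',(B.T@(o-L)).round(4),'ang deg',np.degrees(np.arccos(-M[:,2]@B[:,2])).round(2))
    T=L+(.06+h)*B[:,2];e=np.cross(-M[:,2],B[:,2]);a=np.arcsin(np.linalg.norm(e))
    print('move units',((T-s['position'])/.04).round(2),'turn units',np.degrees(e/np.linalg.norm(e)*a/5).round(2))
rep()
E
python3 - <<'E'
from lab import *
w=snap('wrist','w17');print(pr(w,(.6113,-.285,.062)))
E
```

```text
t 31.75 pos [ 0.5633 -0.2901  0.2104] ycol [-0.36  -0.912 -0.197] zcol [ 0.426  0.027 -0.905] w 0.28 gf 44.8 F [ 0.7 -0.2 -2.2] j7 [ 0.06  0.32  0.61  1.97 -0.75  0.69 -0.83]
reader in label [ 0.0193 -0.002   0.1039] ang deg 0.25
move units [ 0.03  0.05 -1.19] turn units [0.01 0.05 0.01]
(np.float64(327.63212781439626), np.float64(199.8705169992874))
```

Run:
```python
from h import *
w=ld('w17');h=cv2.cvtColor(w['pixels'],cv2.COLOR_RGB2HSV)
print(h[150:260:10,327,2],h[200,270:390:10,2])
m=cv2.inRange(h,(0,0,110),(180,80,255));m=cv2.morphologyEx(m,cv2.MORPH_CLOSE,np.ones((9,9),np.uint8))
n,l,s,c=cv2.connectedComponentsWithStats(m)
for i in range(1,n):
    if s[i,4]>200:print(s[i],c[i])
i=l[200,327]
if i:
    cs,_=cv2.findContours((l==i).astype(np.uint8),0,2);r=cv2.minAreaRect(cs[0]);print(r)
B=R.from_euler('z',.066).as_matrix()@R.from_euler('y',-25,degrees=True).as_matrix();L=np.array([.6113,-.285,.062])
print([np.round(pr(w,L+B@np.array([i*.021,j*.021,0])),1) for i,j in((-1,-1),(-1,1),(1,1),(1,-1))])
# for t0/top also
def on(im,u,v):
    o,d=ray(im,u,v);n=B[:,2];return o+d*((L-o)@n)/(d@n)
if i:
    for p in list(cv2.boxPoints(r))+[c[i]]:print(np.round(B.T@(on(w,*p)-L),4))
```

```text
[144  25  18 142  41  23  24  42  99  96  99] [147  15  25  28  14  22  20  19  34  14  17 129]
[173   0  53  33 688] [197.73401163   8.7005814 ]
[    0     0   640   291 96827] [320.32010699 140.5136274 ]
[610   0  30  45 679] [629.38586156  14.43446244]
[  59    7   50   67 1147] [81.65213601 37.33653008]
[  0  12  25  36 214] [13.52336449 32.08878505]
[500  19  27  25 495] [512.93131313  31.05858586]
[   0   60   70   76 2093] [25.91495461 97.60009556]
[584  83  22  28 448] [594.77232143  96.58928571]
[ 564  288   76  112 2424] [608.70750825 345.8890264 ]
[ 130  290   50   35 1221] [155.1040131  306.68386568]
[477 290  35  33 311] [498.8585209  307.75884244]
[465 292  27  21 268] [476.93656716 299.70895522]
[  24  305   54   95 1453] [ 48.04748796 373.40330351]
[287 310  35  18 367] [302.41961853 320.97275204]
[602 351  38  49 678] [619.64159292 376.36725664]
[ 114  365  123   35 1231] [177.33468725 383.82696994]
[435 387  62  13 456] [472.39692982 395.10087719]
[array([354. , 207.8]), array([319.3, 224.8]), array([300.7, 191.8]), array([336.4, 173.7])]
```

Run:
```python
from h import *
obs=[('w8',436.3,110),('w15',563,156),('t0',408.3,189.7)]
A=np.zeros((3,3));b=np.zeros(3);rs=[]
for f,u,v in obs:
    o,d=ray(ld(f),u,v);d/=np.linalg.norm(d);P=np.eye(3)-np.outer(d,d);A+=P;b+=P@o
X=np.linalg.solve(A,b);print(X.round(4))
for f,u,v in obs:print(f,np.round(pr(ld(f),X),1),np.round(pr(ld(f),(.6113,-.285,.062)),1))
```

```text
[ 0.6124 -0.2848  0.0625]
w8 [437.  109.9] [436. 110.]
w15 [562.9 155.7] [562.7 156.4]
t0 [408.4 190.1] [408.4 190.4]
```

Triangulation confirms the label at (0.612, −0.285, 0.062). I'm lowering to a 60 mm stand-off and holding for over 2 s.

Emit:
drive_tool(targets=[[0,0,0,0.02,0.02,-0.3,0.2],[0,0,0,0.04,0.05,-0.6,0.2],[0,0,0,0.04,0.05,-0.9,0.2],[0,0,0,0.04,0.05,-1.1,0.2],[0,0,0,0.04,0.05,-1.19,0.2]])

```text
clock: 32.3
position: [0.5663, -0.2839, 0.1601]
ee_rot: [-2.894, 0.607, -0.629]
force: [-0.5, -0.3, -0.9]
width: 0.282
gripper_force: 44.8
```

Emit:
drive_tool(targets=[[0,0,0,0,0,0,0.2],[0,0,0,0,0,0,0.2],[0,0,0,0,0,0,0.2],[0,0,0,0,0,0,0.2],[0,0,0,0,0,0,0.2]])

```text
clock: 32.8
position: [0.566, -0.2863, 0.1619]
ee_rot: [-2.893, 0.611, -0.633]
force: [0.2, 0.3, -1.6]
width: 0.279
gripper_force: 44.8
```

```bash
python3 -c "import lab"
```

```text
t 32.8 pos [ 0.566  -0.2863  0.1619] ycol [-0.361 -0.912 -0.196] zcol [ 0.423  0.028 -0.906] w 0.279 gf 44.8 F [ 0.2  0.3 -1.6] j7 [ 0.11  0.38  0.54  2.01 -0.87  0.61 -0.72]
reader in label [0.0012 0.0016 0.0587] ang deg 0.08
move units [-0.04 -0.04  0.02] turn units [0.   0.02 0.  ]
```

Emit:
drive_tool(targets=[[0,0,0,0,0,0,0.2],[0,0,0,0,0,0,0.2],[0,0,0,0,0,0,0.2],[0,0,0,0,0,0,0.2],[0,0,0,0,0,0,0.2]])

```text
clock: 33.3
position: [0.5659, -0.2862, 0.1615]
ee_rot: [-2.893, 0.611, -0.632]
force: [-0.6, 0.5, -2.3]
width: 0.283
gripper_force: 44.8
```

Emit:
drive_tool(targets=[[0,0,0,0,0,0,0.2],[0,0,0,0,0,0,0.2],[0,0,0,0,0,0,0.2],[0,0,0,0,0,0,0.2],[0,0,0,0,0,0,0.2]])

```text
clock: 33.8
position: [0.5659, -0.2862, 0.1615]
ee_rot: [-2.893, 0.611, -0.633]
force: [0.1, 0.2, -2.9]
width: 0.285
gripper_force: 44.8
```

Emit:
drive_tool(targets=[[0,0,0,0,0,0,0.2],[0,0,0,0,0,0,0.2],[0,0,0,0,0,0,0.2],[0,0,0,0,0,0,0.2],[0,0,0,0,0,0,0.2]])

```text
clock: 34.3
position: [0.5659, -0.2862, 0.1616]
ee_rot: [-2.893, 0.611, -0.633]
force: [0.2, -0.4, -2.8]
width: 0.28
gripper_force: 44.8
```

Emit:
drive_tool(targets=[[0,0,0,0,0,0,0.2],[0,0,0,0,0,0,0.2],[0,0,0,0,0,0,0.2],[0,0,0,0,0,0,0.2],[0,0,0,0,0,0,0.2]])

```text
clock: 34.8
position: [0.5659, -0.2862, 0.1615]
ee_rot: [-2.893, 0.611, -0.632]
force: [-0.2, 0.4, -2.1]
width: 0.282
gripper_force: 44.8
```

Run:
```python
from lab import *
s=snap('side','s18');w=snap('wrist','w18');t=snap('top','t18')
print('side yellow');blobs(s,.15,(15,120,60),(34,255,255),40)
# predicted neck top / mid in side
x=s['s'];M=R.from_rotvec(x['ee_rot']).as_matrix();o=x['position']+.051*M[:,2]
print(pr(s,o-.03*M[:,2]),pr(s,o-.05*M[:,2]))
print('tray jars');blobs(s,.054,mn=60)
```

```text
t 34.8 pos [ 0.5659 -0.2862  0.1615] ycol [-0.361 -0.912 -0.196] zcol [ 0.422  0.028 -0.906] w 0.282 gf 44.8 F [-0.2  0.4 -2.1] j7 [ 0.11  0.39  0.54  2.01 -0.87  0.61 -0.72]
reader in label [0.0009 0.0018 0.0584] ang deg 0.05
move units [-0.03 -0.05  0.03] turn units [-0.    0.01  0.  ]
side yellow
[358 103  20  17] [367.1 112.3] [ 0.5642 -0.2947  0.15  ]
[216 249  17  17] [226.2 257. ] [0.6782 0.2739 0.15  ]
[208 266  23  12] [218.1 271.9] [0.6751 0.3101 0.15  ]
(np.float64(362.16605735394705), np.float64(115.66325759432443)) (np.float64(365.772923240364), np.float64(110.45394810689754))
tray jars
[367 126  21  33] [374.4 138.9] [ 0.5401 -0.3145  0.054 ]
[384 129  27  40] [394.4 149. ] [ 0.4756 -0.2896  0.054 ]
[411 132  12  53] [416.5 154.9] [ 0.4126 -0.286   0.054 ]
```

The reader was held squarely at 58 mm for over 2 s. I'm returning it to the pad along the reverse path.

Emit:
drive_tool(targets=[[0,0,0,-0.1,0,0.4,0.2],[0,0,0,-0.1,0,1.2,0.2],[-0.03,0.5,0,0,0.8,1.25,0.2],[-0.07,1,0,0.2,1.7,1.25,0.2],[-0.1,1.5,0,0.5,2.6,1.25,0.2]])

```text
clock: 35.45
position: [0.5856, -0.1818, 0.2122]
ee_rot: [-2.961, 0.629, -0.449]
force: [1.5, -0.5, -2.0]
width: 0.283
gripper_force: 44.8
```

Emit:
drive_tool(targets=[[-0.05,0.7,0,0.3,1,0,0.2],[-0.1,1.4,0,0.6,2,0,0.2],[-0.15,2.1,0,0.9,3,0,0.2],[-0.2,2.8,0,1.2,4,0,0.2],[-0.23,3.49,0,1.5,5,0,0.2]])

```text
clock: 35.95
position: [0.6463, 0.0201, 0.2118]
ee_rot: [3.073, -0.648, -0.001]
force: [1.1, -0.1, -1.5]
width: 0.279
gripper_force: 44.8
```

Emit:
drive_tool(targets=[[0,0,0,0.15,0.8,0,0.2],[0,0,0,0.27,1.58,0,0.2],[0,0,0,0.27,1.58,0,0.2],[0,0,0,0.27,1.58,0,0.2]])

```text
clock: 36.35
position: [0.6566, 0.0821, 0.2111]
ee_rot: [3.074, -0.646, 0.001]
force: [0.4, -0.5, -2.3]
width: 0.283
gripper_force: 44.8
```

Run:
```python
from h import *
s=st();g=np.load('grasp.npy');d=R.from_rotvec(g[3:])*R.from_rotvec(s['ee_rot']).inv()
print(((g[:3]-s['position'])/.04).round(3),np.degrees(d.as_rotvec()/5).round(3))
M=R.from_rotvec(s['ee_rot']).as_matrix()
t=snap('top','t19');w=snap('wrist','w19')
# pad disk centre in top view: dark pixels near the pad
u,v=pr(t,(.655,.082,.003));print(u,v);h=cv2.cvtColor(t['pixels'],cv2.COLOR_RGB2HSV)
print('jars');blobs(t,.054,mn=60)
p=np.array(pr(w,(.6555,.0817,.003)));print('pad in wrist',p)
hw=cv2.cvtColor(w['pixels'],cv2.COLOR_RGB2HSV);m=cv2.inRange(hw,(0,0,0),(180,255,45))
n,l,st_,c=cv2.connectedComponentsWithStats(m)
for i in range(1,n):
    if 150<st_[i,4]<8000 and st_[i,1]<300:print(st_[i],c[i],at(w,*c[i],.003).round(4))
```

```text
t 36.35 pos [0.6566 0.0821 0.2111] ycol [-0.402 -0.915  0.   ] zcol [ 0. -0. -1.] w 0.283 gf 44.8 F [ 0.4 -0.5 -2.3] j7 [-0.65  0.58  0.72  1.54 -0.4   1.18 -1.84]
[ 0.005 -0.027 -3.927] [ 0.007 -0.011 -0.024]
293.84477308301234 177.40465633328816
jars
[102 165  15  37] [108.7 183.4] [0.6075 0.6658 0.054 ]
[357 209  91   5] [404.1 211.5] [ 0.5449 -0.2727  0.054 ]
[365 215  87  43] [417.8 249.1] [ 0.4278 -0.315   0.054 ]
[424 225  13  13] [430.1 230.9] [ 0.4856 -0.3541  0.054 ]
[405 226  13  13] [410.8 231.8] [ 0.481  -0.2936  0.054 ]
[386 228  13  12] [391.9 233.4] [ 0.4743 -0.2342  0.054 ]
[ 73 286  12   8] [ 78.3 289.4] [0.276  0.7241 0.054 ]
pad in wrist [320.11082832 173.50942614]
[617   0  23  85 897] [632.16053512  26.73244147] [ 0.6957 -0.554   0.003 ]
[ 561   73   48   72 1697] [581.82969947 106.46375958] [ 0.5994 -0.3319  0.003 ]
[491 117 131  72 507] [548.62721893 162.78303748] [ 0.5411 -0.2347  0.003 ]
[ 288  144   66   59 2335] [318.95760171 170.07965739] [0.6599 0.0813 0.003 ]
[556 189  74  57 246] [592.31300813 218.30487805] [ 0.4013 -0.3261  0.003 ]
[ 272  194   98   94 3356] [320.47914184 236.97020262] [0.5789 0.115  0.003 ]
[ 362  247  182   80 7153] [424.12875716 283.01370055] [0.4488 0.0085 0.003 ]
```

The pad is where expected, and the jars and tray are unmoved. I'm setting the reader down.

Emit:
drive_tool(targets=[[0,0,0,0,0,-1,0.2],[0,0,0,0,0,-2,0.2],[0,0,0,0,0,-2.9,0.2],[0,0,0,0,-0.02,-3.5,0.2],[0,0,0,0,-0.02,-3.7,0.2]])

```text
clock: 36.95
position: [0.6549, 0.0785, 0.0611]
ee_rot: [3.071, -0.652, -0.004]
force: [-0.8, -0.5, -1.6]
width: 0.282
gripper_force: 44.8
```

Emit:
drive_tool(targets=[[0,0,0,0,0,-0.08,0.2],[0,0,0,0,0,-0.15,0.2],[0,0,0,0,0,-0.2,0.2],[0,0,0,0,0,-0.23,0.2],[0,0,0,0,0,-0.23,0.2]])

```text
clock: 37.45
position: [0.6569, 0.0803, 0.0549]
ee_rot: [-3.073, 0.649, -0.002]
force: [-0.7, 0.0, -2.1]
width: 0.284
gripper_force: 44.8
```

Emit:
drive_tool(targets=[[0,0,0,0,0,-0.015,0.2],[0,0,0,0,0,-0.03,0.2],[0,0,0,0,0,-0.03,0.2]])

```text
clock: 37.75
position: [0.657, 0.0803, 0.054]
ee_rot: [-3.073, 0.649, -0.002]
force: [-2.4, 0.3, 4.9]
width: 0.282
gripper_force: 44.8
```

Emit:
drive_tool(targets=[[0,0,0,0,0,0,0.35],[0,0,0,0,0,0,0.5],[0,0,0,0,0,0,0.6],[0,0,0,0,0,0,0.6],[0,0,0,0,0,0,0.6]])

```text
clock: 38.25
position: [0.6567, 0.0802, 0.0531]
ee_rot: [-3.074, 0.649, -0.001]
force: [-0.3, -0.3, 0.5]
width: 0.589
gripper_force: 0.0
```

Emit:
drive_tool(targets=[[0,0,0,0,0,0.6,0.6],[0,0,0,0,0,1.4,0.6],[0,0,0,0,0,2.4,0.6],[0,0,0,0,0,3.4,0.6],[0,0,0,-0.4,0.2,4,0.6]])

```text
clock: 38.75
position: [0.6428, 0.0864, 0.2165]
ee_rot: [-3.073, 0.652, -0.009]
force: [0.7, 0.4, 0.1]
width: 0.599
gripper_force: 0.0
```

Emit:
drive_tool(targets=[[0,0,0,-0.7,0.3,0,0.6],[0,0,0,-1.5,0.6,0,0.6],[0,0,0,-2.4,1,0,0.6],[0,0,0,-2.4,1,0,0.6],[0,0,0,-2.4,1,0,0.6]])

```text
clock: 39.25
position: [0.5443, 0.129, 0.2134]
ee_rot: [-3.073, 0.646, -0.001]
force: [0.1, -0.4, 0.5]
width: 0.599
gripper_force: 0.0
```

Run:
```python
from fit import *
st();w=snap('wrist','w20');t=snap('top','t20');s=snap('side','s20')
print('reader fit',fit([w],(.655,.082)),fit([s],(.655,.082)), 'side at start',fit([ld('s0')],(.655,.082)))
blobs(t,.054,mn=60);blobs(t,.066,(3,150,80),(14,255,255),20)
print('bystander image change',[(n,np.abs(t['pixels'][a:b,c:d].astype(int)-ld('t0')['pixels'][a:b,c:d]).mean().round(1)) for n,a,b,c,d in(('roll',125,165,340,380),('beaker',160,186,322,346),('bottle',132,165,225,255))])
```

```text
t 39.25 pos [0.5443 0.129  0.2134] ycol [-0.403 -0.915 -0.001] zcol [ 0.001  0.001 -1.   ] w 0.599 gf 0.0 F [ 0.1 -0.4  0.5] j7 [-0.89  0.4   0.77  1.8  -0.32  1.07 -1.98]
reader fit (array([  0.65602473,   0.08126653, -24.27699849]), np.float64(0.10142359265166279)) (array([  0.65433329,   0.08471678, -52.76391187]), np.float64(0.20228413220280328)) side at start (array([ 0.6544471 ,  0.0839529 , 37.31152398]), np.float64(0.16577262502163004))
[102 165  15  37] [108.7 183.5] [0.6072 0.6658 0.054 ]
[357 209  95  49] [412.4 231.9] [ 0.481  -0.2984  0.054 ]
[424 225  13  13] [430.1 230.9] [ 0.4856 -0.354   0.054 ]
[405 226  13  13] [410.9 231.8] [ 0.4811 -0.2936  0.054 ]
[386 228  13  12] [392.  233.4] [ 0.4744 -0.2344  0.054 ]
[ 73 286  11   8] [ 78.  289.4] [0.2758 0.7248 0.054 ]
[370 226   4  16] [371.5 233.4] [ 0.4717 -0.1687  0.066 ]
[ 49 313  34  36] [ 67.9 330.1] [0.1571 0.735  0.066 ]
[ 49 359  36  37] [ 68.8 375.6] [0.0282 0.7171 0.066 ]
bystander image change [('roll', np.float64(11.7)), ('beaker', np.float64(12.3)), ('bottle', np.float64(20.6))]
```

```bash
python3 -c "
from cell import arm
print(arm.sign_off())"
```

```text
the job is handed in; nothing more can be done
None
```

I handed in the job at about 39 s of robot time: the three jars are in the tray, the tray is home against the stop, the label was scanned for over 2 s, and the reader is upright on its pad; the judge's result was not shown.

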